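# Weigh out one pin from the tube

### The arm

A 6-joint arm with a two-finger parallel gripper is mounted at the origin on a cart in front of the work surface, level with it; the furniture and walls round the work are solid. World frame = base frame: x ahead of the robot, y to its left, z up, the work surface at z = 0. Lengths are in m, angles in rad, forces in N, time in s.
With the tool pointing down it reaches from about 0.25 to 0.8 m from the base axis. Payload 8.5 kg.
Tool frame: the origin (TCP) lies midway between the tips of the shut fingers; the grasp point (between the pads) lies 19 mm behind it (grip_depth is the distance from the TCP to the grasp point, in m); z points along the fingers, y is the line along which they close (so a half turn about z gives the same grasp; the last joint's range is limited). The gripper opens to 85 mm and grips with 20 to 120 N. Pads are 22 mm wide; open, the fingers measure 114 mm over their backs; the gripper's body (76 mm by 85 mm) begins 54 mm behind the grasp point. The pads swing forward as they close: fully open they stand 13 mm farther back than shut.
Start: joints at [1.247, 0.238, -0.013, 1.319, 0, 1.571], TCP at [0.167, 0.498, 0.231] pointing down, gripper open.
Joint ranges: [-2.66, 2.66], [-1.03, 1.9], [-1.14, 1.46], [-1.82, 2.27], [-1.45, 1.34], [-3.14, 3.14]. Speed limits (rad/s): [2.22, 2.22, 2.79, 3.14, 3.14, 3.14].

### API

Orientations are given as a rotation vector (axis times angle).
In Python, from cell import * gives the robot as it stands. The module is installed in compiled form; this text tells all that it offers.
- The arm moves only by the tool drive_tool, never from a script. Its argument "motion" is one flat list of numbers, 4 for each row, row after row: the shift along the tool's x, y, z in m, then the turn about the tool's z in rad. In form: [x, y, z, yaw, x, y, z, yaw, ...]. A call has 1 to 5 rows; each row is the pose to reach, as a shift and turn from the pose commanded when the call began, along the tool's axes at that moment; what a row does not reach only later rows make up. A row lasts 1/12 s, in which the tool goes at most 41.7 mm and 7.16 degrees, less where a joint would pass 70% of its speed; a pose out of reach is approached as far as the arm can. A call with a gripper value outside its range is refused whole. "fingers" is the gripper command: -1 is shut, 1 is fully open, values between are in proportion, set as the call begins (left out, the last holds). The fingers move at their own pace and stop on an object; the grip force is fixed at half the most. Time passes only in rows, so rows that repeat a pose let the fingers close. It gives the time, the measured TCP pose, the force, the opening and the grip force at its end, in the units of the state.
- sense(): the state, without advancing time (a new reading comes with each control period).
- read_camera(name): name is "scene" or "top" or "wrist"; returns the picture (480x640x3 uint8, red, green, blue); there is no depth.
- camera_info(name): a dict with "intrinsics" (3x3 intrinsics, pixels), "position" and "rotation" of the camera in the world. Camera axes: x right, y down, z forward; pixel columns grow to the right and rows downward; lengths in m; the calibration is good to about 2 mm. The wrist camera is an equidistant fisheye: a pixel r from the principal point sees the ray r / f radians off the axis. A picture is of the moment at which its call begins: read the wrist's pose just before it. camera_info takes no time and is no camera call; for the wrist camera it gives the pose at the moment of the call.
- finish_job(): hands the job in; it is judged then, once.
The state is a dict: "t": time; "joint_positions": joint angles; "qvel": joint speeds; "tau": joint torques, N m; "tool_pos": TCP position; "tool_rot": TCP orientation; "force": force on the tool from outside, world axes, zero at the start; "moment": the same for the moment, N m; "opening": opening from 0.0 (shut) to 1.0 (fully open); "gripper_force": force on a finger pad.
Only numpy, scipy, OpenCV 4.12 (cv2) and the standard library are available. Lean on these libraries where they do the work, as an engineer would, in place of code of your own. Each camera call takes 0.05 s, during which the arm holds its last target. There are 200 camera calls.

### The job

Lift the clear square tube of steel pins out of its rest and tip its open mouth slowly down over the small open tray until just the first pin slides out into the tray, stopping in time to keep the other two pins in the tube. Lay the tube back level in its rest, then lift the tray with the pin in it and set it down level in the middle of the scale's pan.

Things in the scene. Friction and masses are not known exactly. Their poses are not given: they have to be found in the camera images.
- tube: clear plastic square tube, 220 mm long, 30 x 30 mm outside, 24 x 24 mm inside, 70 g empty. Origin in its middle, on the axis. -x points out of the open mouth (thin dark band, x = -110 mm), which starts facing roughly the robot; the other end is closed (inside to x = +104 mm, black band). z up as it lies in the rest. Pinch it across its upright sides (y) at the middle, between the saddles
- mouth (a point): centre of the tube's open mouth, on its axis, 110 mm from the middle; axes as the tube's
- pin_1: plain steel pin, 18 mm diameter, 60 mm long, 90 g, nearest the mouth, nose 14 to 24 mm inside the rim. Origin at its centre, x along it. The pins lie loose in line and hold by friction while the tube is level; with the mouth dipped some 15 to 24 degrees below level (differs each run) they start to slide, then faster and faster; levelled, they stop
- pin_2: the same pin, the second from the mouth (a few mm gap behind pin_1); origin at its centre, x along its axis
- pin_3: the same pin, the third, at the closed end; origin at its centre, x along its axis
- rest: fixed tube rest: base plate 150 x 62 x 8 mm, two black saddles 14 mm thick at x = +-55 mm (96 mm free between them for fingers). Origin at the centre of its underside, z up, x along the tube. The tube's axis lies 37 mm above the table; the saddle cheeks stand 33 mm apart at the bottom, flare to 46 mm and end 48 mm above the table. Left or right of the tray
- tray: small grey open plastic tray, 130 mm (x) x 60 mm (y) x 35 mm high, walls and floor 4 mm, 150 g, loose on the table. Origin at the centre of its underside, z up; the long sides run roughly away from the robot. Pinch it across its 60 mm width (y) at the middle.
- scale: fixed bench scale, body 165 x 136 mm with a square steel pan 130 x 130 mm, whose top is flat and 40 mm above the table; a dark display strip lies in front (-x) of the pan. Origin below the pan's centre at table height, z up. It does not give under load.
- pan (a point): centre of the top face of the scale's pan

How it is judged:
By the outcome, as a careful person would: the job done as asked, in the order asked, and still so for the second after the job is handed in, with the robot touching nothing.
It also fails if it takes over 64 s, if anything falls off the work surface, if the arm or the gripper's body presses on something with over 40 N, if the wrist force passes 120 N, or if a joint passes its speed limit or range.

## Working session

There is one attempt and no reset: what is moved stays moved. The work goes in short steps, Python scripts to look and compute and a tool call to move; the robot and the scene stay as the last step left them, time stands still between calls to the robot, and variables do not carry over. Pictures are saved under pics/ and viewed, at most 10 in all, crops included, and the job is handed in when it is done.

Besides the shell and the picture viewer there is one more tool, called after ">>>" as name(argument=value, ...) on one line, values as JSON. drive_tool: Moves the arm, as the interface text tells. Its arguments: {"type":"object","properties":{"motion":{"type":"array"},"fingers":{"type":"number"}},"required":["motion"]}

```bash
mkdir -p pics
python3 - <<'E'
from cell import *
import cv2
for n in ("top","scene"):
    i=camera_info(n); print(n,i)
    cv2.imwrite(f"pics/{n}0.png",cv2.cvtColor(read_camera(n),cv2.COLOR_RGB2BGR))
s=sense(); print(s)
print(camera_info("wrist"))
E
```

```text
top {'intrinsics': array([[436.93809464,   0.        , 331.18640562],
       [  0.        , 436.93809464, 240.95250253],
       [  0.        ,   0.        ,   1.        ]]), 'position': array([ 0.43293007, -0.00790013,  0.98713902]), 'rotation': array([-2.17880333,  2.11928809, -0.14324188])}
scene {'intrinsics': array([[489.14664326,   0.        , 319.74829457],
       [  0.        , 489.14664326, 232.79306677],
       [  0.        ,   0.        ,   1.        ]]), 'position': array([0.05896456, 0.27872167, 0.65857144]), 'rotation': array([-1.27658353,  2.28226867, -0.90027764])}
{'t': 0.1, 'joint_positions': array([ 1.24703226e+00,  2.38718490e-01, -1.41527038e-02,  1.31918833e+00,
       -1.04462495e-05,  1.57076069e+00]), 'qvel': array([-0.00099228, -0.00290808, -0.00111167,  0.0008071 , -0.00100486,
       -0.00187751]), 'tau': array([ 7.75719927e-04, -5.39722252e+01,  3.46997631e+01,  1.34822808e-02,
        9.22203685e-05,  2.54741508e-06]), 'tool_pos': array([0.16691057, 0.49738106, 0.23074983]), 'tool_rot': array([-5.06262562e-01, -3.10033614e+00,  1.96080782e-03]), 'force': array([-0.02994032,  0.6927326 ,  0.55437425]), 'moment': array([-0.00519293,  0.03285598,  0.00741552]), 'gripper_force': 0.0, 'opening': 0.9966553736775287}
{'intrinsics': array([[371.64829954,   0.        , 322.9145945 ],
       [  0.        , 371.64829954, 246.64358971],
       [  0.        ,   0.        ,   1.        ]]), 'position': array([0.09321817, 0.52316754, 0.37326078]), 'rotation': array([2.33930751, 1.68262921, 0.25560829])}
```

View pics/top0.png

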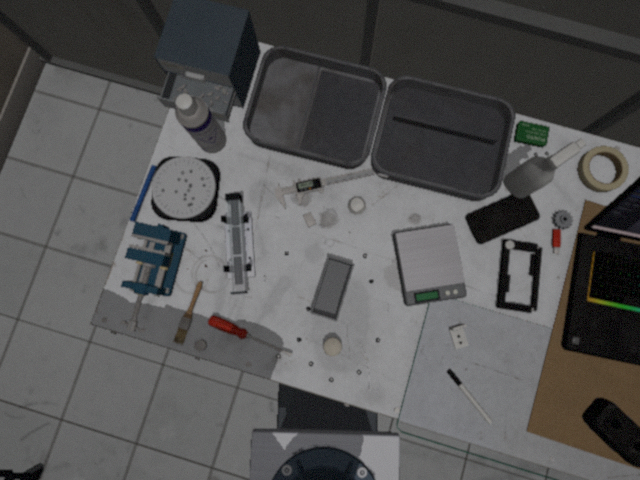

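View pics/scene0.png

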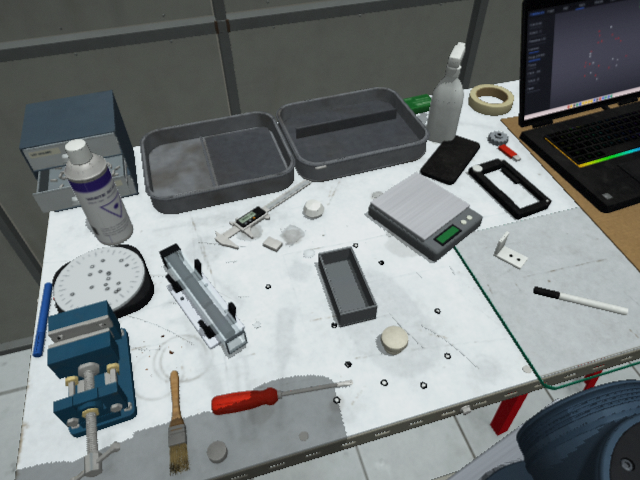

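The top view shows the tube in its rest near (237,245), the tray at (332,286) and the scale's pan at (429,258). Next is a zoomed crop to measure from.

```bash
cat > h.py <<'E'
from cell import *
import numpy as np, cv2
from scipy.spatial.transform import Rotation as R
def back(cam,u,v,z):
    i=camera_info(cam); K=i["intrinsics"]
    d=R.from_rotvec(i["rotation"]).apply([(u-K[0,2])/K[0,0],(v-K[1,2])/K[1,1],1])
    p=i["position"]; return p+d*(z-p[2])/d[2]
def proj(cam,P,info=None):
    i=info or camera_info(cam); K=i["intrinsics"]
    c=R.from_rotvec(i["rotation"]).inv().apply(np.asarray(P,float)-i["position"])
    if cam=="wrist":
        r=np.hypot(c[...,0],c[...,1]); th=np.arctan2(r,c[...,2]); k=th/np.maximum(r,1e-9)
        return np.stack([K[0,2]+K[0,0]*k*c[...,0],K[1,2]+K[1,1]*k*c[...,1]],-1)
    return np.stack([K[0,2]+K[0,0]*c[...,0]/c[...,2],K[1,2]+K[1,1]*c[...,1]/c[...,2]],-1)
def save(n,im): cv2.imwrite(f"pics/{n}.png",cv2.cvtColor(im,cv2.COLOR_RGB2BGR))
E
python3 - <<'E'
from h import *
print(proj("top",[[.167,.498,.23],[0,0,0],[.5,.2,0],[.5,-.2,0]]).round())
im=cv2.imread("pics/top0.png")[175:325,205:475]
cv2.imwrite("pics/crop.png",cv2.resize(im[:,:],None,fx=2.96,fy=2.96,interpolation=cv2.INTER_CUBIC))
E
```

```text
[[ 19. 456.]
 [322. 508.]
 [241. 268.]
 [418. 273.]]
```

View pics/crop.png

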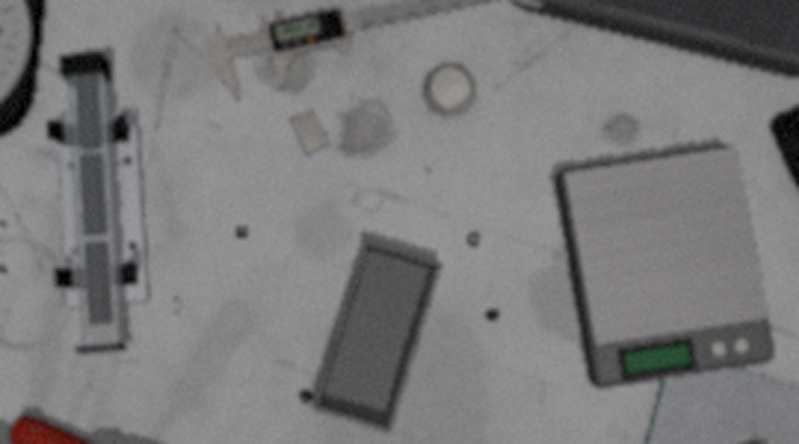

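Run:
```python
from h import *
def c(x,y,z): return back("top",205+x/2.96,175+y/2.96,z)
def show(n,pts,z):
    P=np.array([c(*p,z) for p in pts]); print(n,P[:,:2].round(4).tolist(),"mean",P.mean(0).round(4)); return P
P=show("tube mouth,closed",[(102,348),(86,56)],.052); d=P[1]-P[0]; print(np.linalg.norm(d),np.degrees(np.arctan2(d[1],d[0])))
P=show("tray fl fr nr nl",[(365,235),(440,260),(390,428),(315,403)],.035)
for a,b in((0,1),(3,2),(3,0),(2,1)): d=P[b]-P[a]; print(np.linalg.norm(d).round(4),np.degrees(np.arctan2(d[1],d[0])).round(1))
P=show("pan",[(560,172),(733,147),(771,318),(592,348)],.04)
for a,b in((0,1),(3,2),(3,0),(2,1)): d=P[b]-P[a]; print(np.linalg.norm(d).round(4),np.degrees(np.arctan2(d[1],d[0])).round(1))
```

```text
tube mouth,closed [[0.4451, 0.1889], [0.6594, 0.2128]] mean [0.5522 0.2008 0.052 ]
0.21566975899255028 6.378714462944862
tray fl fr nr nl [[0.5337, 0.0025], [0.5167, -0.0533], [0.3935, -0.0196], [0.4099, 0.0353]] mean [ 0.4634 -0.0088  0.035 ]
0.0584 -106.9
0.0574 -106.6
0.128 -14.9
0.1276 -15.3
pan [[0.584, -0.1406], [0.6063, -0.2689], [0.4805, -0.2953], [0.4551, -0.1649]] mean [ 0.5315 -0.2174  0.04  ]
0.1302 -80.1
0.1328 -79.0
0.1312 10.7
0.1286 11.9
```

Zoomed crop: mouth at crop (102,348), closed end at (86,56), tray rim corners from (365,235) to (390,428), and pan from (560,172) to (771,318). The back-projected sizes match the given ones. The moves only take shifts and a yaw, so I still need a way to tip the tube. First I'll test how the arm behaves at the edge of its reach.

>>> drive_tool(motion=[0,0,-0.5,0,0,0,-0.5,0,0,0,-0.5,0,0,0,-0.5,0,0,0,-0.5,0])

```text
t: 0.52
tool_pos: [0.1668, 0.497, 0.4415]
tool_rot: [-0.506, -3.101, 0.0]
force: [0.8, 2.0, -0.3]
opening: 1.001
gripper_force: 0.0
```

```bash
cat > st.py <<'E'
from h import *
s=sense(); r=R.from_rotvec(s["tool_rot"]); M=r.as_matrix()
print("t",round(s["t"],2),"q",s["joint_positions"].round(3),"p",s["tool_pos"].round(4),"op",round(s["opening"],3),"F",s["force"].round(1),"g",round(s["gripper_force"],1))
print("xax",M[:,0].round(3),"yax",M[:,1].round(3),"zax",M[:,2].round(3))
E
python3 st.py
```

```text
t 0.52 q [ 1.247  0.27   0.569  1.869 -0.     1.571] p [0.1668 0.497  0.4415] op 1.001 F [ 0.8  2.  -0.3] g 0.0
xax [-0.948  0.318 -0.   ] yax [ 0.318  0.948 -0.   ] zax [-0. -0. -1.]
```

>>> drive_tool(motion=[0,0,-0.5,0,0,0,-0.5,0,0,0,-0.5,0,0,0,-0.5,0,0,0,-0.5,0])

```text
t: 0.93
tool_pos: [0.1617, 0.4818, 0.5648]
tool_rot: [0.505, 3.094, 0.061]
force: [0.6, -0.4, -0.2]
opening: 0.998
gripper_force: 0.0
```

>>> drive_tool(motion=[0,0,-0.5,0,0,0,-0.5,0,0,0,-0.5,0,0,0,-0.5,0,0,0,-0.5,0])

```text
t: 1.35
tool_pos: [0.1441, 0.4293, 0.594]
tool_rot: [0.504, 3.088, 0.105]
force: [-1.0, -0.5, 0.9]
opening: 1.0
gripper_force: 0.0
```

```bash
python3 st.py
```

```text
t 1.35 q [1.247 0.272 1.036 2.267 0.    1.571] p [0.1441 0.4293 0.594 ] op 1.0 F [-1.  -0.5  0.9] g 0.0
xax [-0.948  0.318  0.   ] yax [0.317 0.946 0.068] zax [ 0.022  0.064 -0.998]
```

>>> drive_tool(motion=[0,0,0.2,0,0,0,0.2,0,0,0,0.2,0])

```text
t: 1.6
tool_pos: [0.147, 0.4379, 0.4983]
tool_rot: [0.504, 3.087, 0.11]
force: [1.7, 0.5, 0.5]
opening: 1.001
gripper_force: 0.0
```

```bash
python3 st.py
```

```text
t 1.6 q [ 1.247  0.134  0.543  1.909 -0.     1.571] p [0.147  0.4379 0.4983] op 1.001 F [1.7 0.5 0.5] g 0.0
xax [-0.948  0.318  0.   ] yax [0.317 0.946 0.071] zax [ 0.023  0.067 -0.997]
```

Useful result: pushing past the reach limit tilts the tool, and the tilt stays in the commanded pose. With the tool leaning, a yaw dips the held tube's axis in a controlled way. Next I'll check whether pulling in past the minimum reach tilts it the other way.

>>> drive_tool(motion=[0,-0.5,0.2,0,0,-0.5,0.2,0,0,-0.5,0.2,0,0,-0.5,0.2,0,0,-0.5,0.2,0])

```text
t: 2.02
tool_pos: [0.0864, 0.2575, 0.4067]
tool_rot: [0.504, 3.088, 0.103]
force: [-0.9, 0.1, 0.9]
opening: 0.999
gripper_force: 0.0
```

>>> drive_tool(motion=[0,-0.5,0,0,0,-0.5,0,0,0,-0.5,0,0,0,-0.5,0,0,0,-0.5,0,0])

```text
t: 2.43
tool_pos: [0.0203, 0.0605, 0.3933]
tool_rot: [0.504, 3.088, 0.104]
force: [-0.4, 0.4, 0.9]
opening: 0.999
gripper_force: 0.0
```

```bash
python3 st.py
```

```text
t 2.43 q [ 1.247 -0.603 -0.22   1.886 -0.     1.571] p [0.0203 0.0605 0.3933] op 0.999 F [-0.4  0.4  0.9] g 0.0
xax [-0.948  0.318 -0.   ] yax [0.317 0.946 0.067] zax [ 0.021  0.064 -0.998]
```

```bash
cat > kin.py <<'E'
import numpy as np
from scipy.optimize import least_squares
# j2 j3 j4 r z
D=np.array([[.2387,-.01415,1.3192,.5246,.23075],[.27,.569,1.869,.5242,.4415],[.272,1.036,2.267,.4528,.594],[.134,.543,1.909,.4619,.4983],[-.603,-.22,1.886,.0638,.3933]])
def fk(x,j2,j3,j4):
    L1,L2,c2,z0,a,l,r0=x; th=j2-j3+c2; p=j2-j3+j4
    return np.array([r0+L1*np.sin(j2)+L2*np.cos(th)+l*np.cos(p)+a*np.sin(p), z0+L1*np.cos(j2)-L2*np.sin(th)-l*np.sin(p)+a*np.cos(p)])
f=lambda x:(fk(x,*D[:,:3].T)-D[:,3:].T).ravel()
X=least_squares(f,[.39,.426,0,.364,.0,.3,0]).x
if __name__=="__main__": print(X.round(4),abs(f(X)).max())
E
python3 kin.py
```

```text
[ 0.5725  0.3968 -0.0637  0.1999  0.0033  0.4509 -0.0032] 0.00013402875478008003
```

```bash
cat > to.py <<'E'
# usage: to.py x y z [az_of_tool_y_deg] ; several targets comma separated -> successive deltas in tool axes now
import sys
from h import *
s=sense(); Rm=R.from_rotvec(s["tool_rot"]).as_matrix(); p=s["tool_pos"]
lean=np.degrees(np.arccos(-Rm[2,2])); print("p",p.round(4),"lean",lean.round(2),"lean_az",np.degrees(np.arctan2(Rm[1,2],Rm[0,2])).round(1),"az_y",np.degrees(np.arctan2(Rm[1,1],Rm[0,1])).round(2),"x_elev",np.degrees(np.arcsin(Rm[2,0])).round(2),"q",s["joint_positions"].round(2))
for a in " ".join(sys.argv[1:]).split(","):
    v=[float(k) for k in a.split()]
    if len(v)<3: continue
    yaw=""
    if len(v)>3:
        d=(v[3]-np.degrees(np.arctan2(Rm[1,1],Rm[0,1]))+180)%360-180; yaw=-np.radians(d)
    print(v,"->",(Rm.T@(np.array(v[:3])-p)).round(4),yaw)
E
python3 to.py 0.16 0.06 .42, .2 -.1 .45, .1 -.28 .45, -.1 -.29 .5
```

```text
p [0.0203 0.0605 0.3933] lean 3.86 lean_az 71.4 az_y 71.45 x_elev -0.0 q [ 1.25 -0.6  -0.22  1.89 -0.    1.57]
[0.16, 0.06, 0.42] -> [-0.1326  0.0457 -0.0237] 
[0.2, -0.1, 0.45] -> [-0.2214 -0.091  -0.063 ] 
[0.1, -0.28, 0.45] -> [-0.1839 -0.293  -0.0766] 
[-0.1, -0.29, 0.5] -> [ 0.0025 -0.3625 -0.1315]
```

>>> drive_tool(motion=[-0.04,0.014,-0.007,0,-0.08,0.028,-0.015,0,-0.133,0.046,-0.024,0,-0.133,0.046,-0.024,0])

```text
t: 2.77
tool_pos: [0.0631, 0.0695, 0.4034]
tool_rot: [0.501, 3.089, 0.103]
force: [-1.0, 0.5, -0.7]
opening: 0.998
gripper_force: 0.0
```

>>> drive_tool(motion=[-0.089,-0.137,-0.039,0,-0.089,-0.137,-0.039,0,-0.089,-0.137,-0.039,0,-0.089,-0.137,-0.039,0,-0.089,-0.137,-0.039,0])

```text
t: 3.18
tool_pos: [0.0826, 0.0234, 0.4119]
tool_rot: [0.505, 3.091, 0.093]
force: [0.6, 0.2, 0.1]
opening: 0.998
gripper_force: 0.0
```

>>> drive_tool(motion=[0.038,-0.202,-0.014,0,0.038,-0.202,-0.014,0,0.038,-0.202,-0.014,0,0.038,-0.202,-0.014,0,0.038,-0.202,-0.014,0])

```text
t: 3.6
tool_pos: [0.0674, -0.0242, 0.4121]
tool_rot: [0.505, 3.093, 0.085]
force: [0.8, -0.4, 0.2]
opening: 1.0
gripper_force: 0.0
```

>>> drive_tool(motion=[0.186,-0.07,-0.055,0,0.186,-0.07,-0.055,0,0.186,-0.07,-0.055,0,0.186,-0.07,-0.055,0,0.186,-0.07,-0.055,0])

```text
t: 4.02
tool_pos: [0.0241, -0.0399, 0.4227]
tool_rot: [0.505, 3.094, 0.076]
force: [0.4, 0.4, 0.5]
opening: 0.997
gripper_force: 0.0
```

```bash
python3 to.py -.1 -.29 .5
```

```text
p [ 0.0241 -0.0399  0.4227] lean 2.79 lean_az 73.6 az_y 71.45 x_elev 0.11 q [-1.22 -0.53 -0.13  2.02  0.03 -0.9 ]
[-0.1, -0.29, 0.5] -> [ 0.0382 -0.2725 -0.0906]
```

>>> drive_tool(motion=[0.038,-0.272,-0.13,0,0.038,-0.272,-0.13,0,0.038,-0.272,-0.13,0,0.038,-0.272,-0.13,0,0.038,-0.272,-0.13,0])

```text
t: 4.43
tool_pos: [-0.0364, -0.1681, 0.4827]
tool_rot: [0.508, 3.093, 0.075]
force: [1.6, -0.7, 0.7]
opening: 1.005
gripper_force: 0.0
```

>>> drive_tool(motion=[0.02,-0.07,-0.3,0,0.02,-0.07,-0.3,0,0.02,-0.07,-0.3,0,0.02,-0.07,-0.3,0])

```text
t: 4.77
tool_pos: [-0.0618, -0.2164, 0.587]
tool_rot: [0.508, 3.098, 0.024]
force: [0.0, 0.5, -0.5]
opening: 0.999
gripper_force: 0.0
```

```bash
python3 to.py
```

```text
p [-0.0618 -0.2164  0.587 ] lean 0.9 lean_az 71.2 az_y 71.39 x_elev -0.0 q [-1.85 -0.11  0.57  2.27  0.   -1.53]
```

>>> drive_tool(motion=[0,-0.25,-0.5,0])

```text
t: 4.85
tool_pos: [-0.068, -0.2349, 0.5938]
tool_rot: [0.508, 3.1, -0.002]
force: [-0.5, -0.0, -0.1]
opening: 1.004
gripper_force: 0.0
```

```bash
python3 to.py
```

```text
p [-0.068  -0.2349  0.5938] lean 0.07 lean_az -77.4 az_y 71.4 x_elev -0.04 q [-1.85 -0.08  0.62  2.27  0.   -1.53]
```

```bash
python3 to.py .15 -.2 .5, .35 0 .4, .552 .201 .18 96.4
```

```text
p [-0.068  -0.2349  0.5938] lean 0.07 lean_az -77.4 az_y 71.4 x_elev -0.04 q [-1.85 -0.08  0.62  2.27  0.   -1.53]
[0.15, -0.2, 0.5] -> [-0.1954  0.1027  0.0938] 
[0.35, 0.0, 0.4] -> [-0.3211  0.3562  0.1936] 
[0.552, 0.201, 0.18, 96.4] -> [-0.4483  0.6113  0.4134] -0.4363006918584856
```

>>> drive_tool(motion=[-0.195,0.103,0.094,0,-0.195,0.103,0.094,0,-0.195,0.103,0.094,0,-0.195,0.103,0.094,0,-0.195,0.103,0.094,0])

```text
t: 5.27
tool_pos: [0.0823, -0.211, 0.5285]
tool_rot: [0.508, 3.1, 0.0]
force: [0.6, -1.4, -0.1]
opening: 1.001
gripper_force: 0.0
```

>>> drive_tool(motion=[-0.15,0.25,0.1,0,-0.15,0.25,0.1,0,-0.15,0.25,0.1,0,-0.15,0.25,0.1,0,-0.15,0.25,0.1,0])

```text
t: 5.68
tool_pos: [0.1933, -0.1188, 0.4792]
tool_rot: [-0.507, -3.1, 0.001]
force: [1.0, -0.8, -0.4]
opening: 1.005
gripper_force: 0.0
```

>>> drive_tool(motion=[-0.15,0.3,0.2,-0.436,-0.15,0.3,0.2,-0.436,-0.15,0.3,0.2,-0.436,-0.15,0.3,0.2,-0.436,-0.15,0.3,0.2,-0.436])

```text
t: 6.1
tool_pos: [0.3163, 0.0038, 0.3751]
tool_rot: [0.186, -3.136, 0.001]
force: [0.9, -1.5, -0.2]
opening: 0.999
gripper_force: 0.0
```

```bash
python3 to.py .552 .201 .18 96.4
```

```text
p [0.3163 0.0038 0.3751] lean 0.05 lean_az -98.7 az_y 96.79 x_elev 0.01 q [ 0.01 -0.13 -0.05  1.66 -0.   -0.11]
[0.552, 0.201, 0.18, 96.4] -> [-0.2574  0.1681  0.1949] 0.006775427271988829
```

>>> drive_tool(motion=[-0.257,0.168,0.195,0.007,-0.257,0.168,0.195,0.007,-0.257,0.168,0.195,0.007,-0.257,0.168,0.195,0.007,-0.257,0.168,0.195,0.007])

```text
t: 6.52
tool_pos: [0.4519, 0.1152, 0.263]
tool_rot: [0.166, -3.136, 0.002]
force: [0.7, -0.0, 0.9]
opening: 0.996
gripper_force: 0.0
```

>>> drive_tool(motion=[-0.114,0.074,0.084,0,-0.114,0.074,0.084,0,-0.114,0.074,0.084,0,-0.114,0.074,0.084,0,-0.114,0.074,0.084,0])

```text
t: 6.93
tool_pos: [0.5585, 0.2016, 0.1748]
tool_rot: [0.167, -3.131, 0.003]
force: [-1.6, -0.4, -0.1]
opening: 1.001
gripper_force: 0.0
```

```bash
python3 to.py .552 .201 .02 96.4
python3 - <<'E'
from h import *
i=camera_info("wrist"); im=read_camera("wrist"); 
a=np.radians(6.4); ax=np.array([np.cos(a),np.sin(a),0]); c=np.array([.552,.201,.037])
for x in(-.11,0,.11):
    u=proj("wrist",c+x*ax+[0,0,.015],i); print(x,u.round(1)); cv2.circle(im,tuple(int(k) for k in u),3,(255,0,0),1)
save("w1",im)
E
```

```text
p [0.5585 0.2016 0.1748] lean 0.35 lean_az -157.0 az_y 96.12 x_elev 0.34 q [ 0.35  0.38  0.05  1.24 -0.    0.24]
[0.552, 0.201, 0.02, 96.4] -> [0.0056 0.0004 0.1548] -0.00487909876098613
-0.11 [321.1  80.5]
0 [322.  231.7]
0.11 [322.8 357.2]
```

View pics/w1.png

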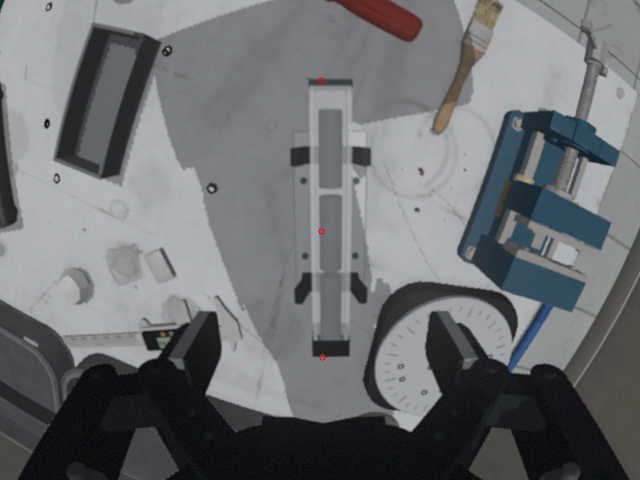

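The wrist view shows the tube with its mouth centred at (331,80) and its closed end at (331,356). That is about 8 px to the right of my estimate, so I'm correcting from these pixels.

Run:
```python
from h import *
from scipy.optimize import least_squares
i=camera_info("wrist")
def inv(u,v,z): return least_squares(lambda q:proj("wrist",[q[0],q[1],z],i)-[u,v],[.55,.2]).x
m=inv(331,80.5,.052); e=inv(331,356,.050); d=e-m
print(m,e,np.linalg.norm(d),np.degrees(np.arctan2(d[1],d[0])),(m+e)/2)
t=[inv(*p,.035) for p in((98,25),(160,40),(113,178),(55,160))]; t=np.array(t); print(t.round(4).tolist(),t.mean(0))
```

```text
[0.44013506 0.19417723] [0.66053872 0.21900106] 0.2217971939326951 6.42608182511355 [0.55033689 0.20658914]
[[0.3895, -0.0123], [0.4089, 0.0533], [0.5258, 0.0164], [0.5111, -0.0522]] [0.4588049  0.00131176]
```

```bash
python3 to.py .5505 .2060 .08 96.43
```

```text
p [0.557  0.2002 0.1768] lean 0.36 lean_az -153.2 az_y 96.11 x_elev 0.34 q [ 0.35  0.38  0.05  1.25 -0.    0.24]
[0.5505, 0.206, 0.08, 96.43] -> [0.0053 0.0067 0.0968] -0.00555959631205368
```

>>> drive_tool(motion=[0.0053,0.0067,0.03,-0.005,0.0053,0.0067,0.065,-0.005,0.0053,0.0067,0.097,-0.005,0.0053,0.0067,0.097,-0.005])

```text
t: 7.32
tool_pos: [0.5471, 0.2034, 0.079]
tool_rot: [0.172, -3.128, 0.006]
force: [-1.3, -0.8, -0.6]
opening: 1.003
gripper_force: 0.0
```

```bash
python3 to.py .5505 .206 .02 96.43
python3 - <<'E'
from h import *
save("w2",read_camera("wrist"))
E
```

```text
p [0.5471 0.2034 0.079 ] lean 0.53 lean_az -153.6 az_y 96.31 x_elev 0.49 q [ 0.36  0.43 -0.13  1.02 -0.    0.25]
[0.5505, 0.206, 0.02, 96.43] -> [-0.0042  0.0024  0.059 ] -0.0021167942177128833
```

View pics/w2.png

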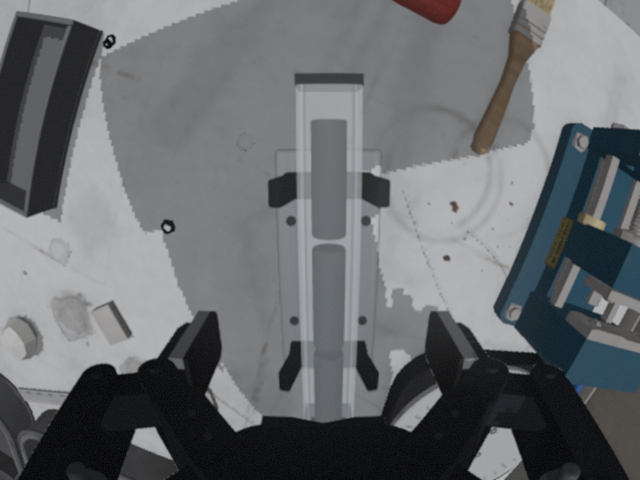

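>>> drive_tool(motion=[-0.003,0.002,0.02,0,-0.003,0.002,0.042,0,-0.003,0.002,0.058,0,-0.003,0.002,0.058,0,-0.003,0.002,0.058,0])

```text
t: 7.78
tool_pos: [0.5549, 0.2076, 0.0279]
tool_rot: [-0.172, 3.136, -0.001]
force: [-0.5, 0.5, 0.6]
opening: 1.002
gripper_force: 0.0
```

```bash
python3 to.py .5505 .2066 .02 96.43
```

```text
p [0.5549 0.2076 0.0279] lean 0.08 lean_az -17.0 az_y 96.3 x_elev -0.07 q [ 0.36  0.49 -0.19  0.89 -0.    0.25]
[0.5505, 0.2066, 0.02, 96.43] -> [ 0.0044 -0.0005  0.0079] -0.0023456594594139825
```

>>> drive_tool(motion=[0.003,-0.0005,0.007,0,0.003,-0.0005,0.007,0,0.003,-0.0005,0.007,0])

```text
t: 8.03
tool_pos: [0.5518, 0.2069, 0.02]
tool_rot: [-0.173, 3.135, -0.001]
force: [-0.1, -0.2, -0.1]
opening: 0.999
gripper_force: 0.0
```

```bash
python3 to.py .5505 .2066 .02 96.43
```

```text
p [0.5518 0.2069 0.02  ] lean 0.09 lean_az -12.7 az_y 96.31 x_elev -0.08 q [ 0.36  0.49 -0.21  0.87 -0.    0.25]
[0.5505, 0.2066, 0.02, 96.43] -> [ 0.0013 -0.0001  0.    ] -0.0021037828698084533
```

>>> drive_tool(motion=[0,0,0,0,0,0,0,0,0,0,0,0,0,0,0,0,0,0,0,0], fingers=-1)

```text
t: 8.45
tool_pos: [0.5518, 0.2069, 0.0193]
tool_rot: [-0.173, 3.136, -0.001]
force: [0.2, 0.1, -3.0]
opening: 0.343
gripper_force: 59.3
```

>>> drive_tool(motion=[0,0,0,0,0,0,0,0,0,0,0,0])

```text
t: 8.7
tool_pos: [0.5517, 0.2069, 0.0192]
tool_rot: [-0.173, 3.136, -0.001]
force: [-0.5, -0.7, 5.7]
opening: 0.341
gripper_force: 60.1
```

>>> drive_tool(motion=[0,0,-0.008,0,0,0,-0.025,0,0,0,-0.05,0,0,0,-0.08,0,0,0,-0.11,0])

```text
t: 9.12
tool_pos: [0.5506, 0.2066, 0.1296]
tool_rot: [0.173, -3.135, 0.002]
force: [0.7, -0.6, -3.5]
opening: 0.345
gripper_force: 59.6
```

```bash
python3 st.py
python3 - <<'E'
from h import *
im=read_camera("wrist"); save("w3",im)
E
```

```text
t 9.12 q [ 3.590e-01  3.960e-01 -4.900e-02  1.128e+00 -1.000e-03  2.490e-01] p [0.5506 0.2066 0.1296] op 0.345 F [ 0.7 -0.6 -3.5] g 59.6
xax [-0.994 -0.11   0.002] yax [-0.11   0.994 -0.001] zax [-0.002 -0.002 -1.   ]
```

View pics/w3.png

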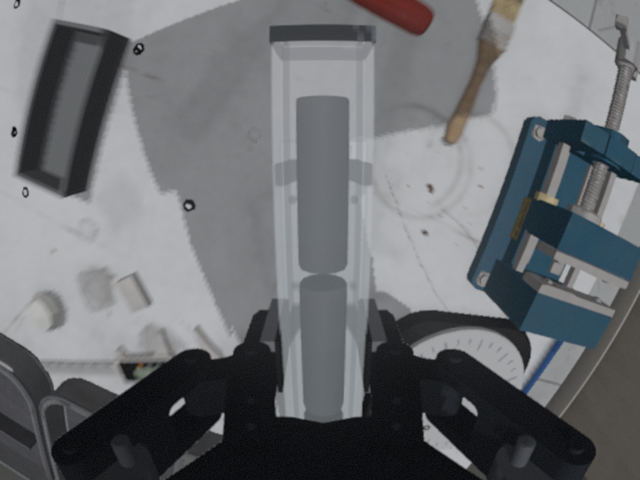

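The wrist view shows the tube held straight. Pin 1 spans rows 97 to 272, the mouth rim is at row 30, and pin 2 lies behind. Next I'll carry the tube to where the tool can pick up its lean.

```bash
python3 to.py .12 -.27 .52 114
```

```text
p [0.5534 0.2076 0.1361] lean 0.38 lean_az 13.2 az_y 96.31 x_elev -0.38 q [ 0.36  0.39 -0.04  1.13 -0.    0.25]
[0.12, -0.27, 0.52, 114.0] -> [ 0.4807 -0.4268 -0.3874] -0.3087569022595656
```

>>> drive_tool(motion=[0.004,-0.003,-0.003,0,0.013,-0.012,-0.01,0,0.027,-0.024,-0.022,0,0.043,-0.038,-0.034,0,0.059,-0.053,-0.048,0])

```text
t: 9.58
tool_pos: [0.4959, 0.1463, 0.1756]
tool_rot: [0.173, -3.133, 0.003]
force: [0.1, -0.4, -2.1]
opening: 0.345
gripper_force: 62.1
```

>>> drive_tool(motion=[0.016,-0.014,-0.013,0,0.032,-0.028,-0.026,0,0.048,-0.043,-0.039,0,0.064,-0.057,-0.051,0,0.08,-0.071,-0.065,0])

```text
t: 10.0
tool_pos: [0.4241, 0.067, 0.2411]
tool_rot: [0.173, -3.134, 0.002]
force: [1.5, -0.9, -2.0]
opening: 0.342
gripper_force: 62.1
```

>>> drive_tool(motion=[0.016,-0.014,-0.013,0,0.032,-0.028,-0.026,0,0.048,-0.043,-0.039,0,0.064,-0.057,-0.051,0,0.08,-0.071,-0.065,0])

```text
t: 10.42
tool_pos: [0.3525, -0.0117, 0.3062]
tool_rot: [0.173, -3.134, 0.001]
force: [0.1, 0.8, -2.3]
opening: 0.343
gripper_force: 62.1
```

>>> drive_tool(motion=[0.016,-0.014,-0.013,0,0.032,-0.028,-0.026,0,0.048,-0.043,-0.039,0,0.064,-0.057,-0.051,0,0.08,-0.071,-0.065,0])

```text
t: 10.83
tool_pos: [0.2809, -0.0905, 0.3713]
tool_rot: [0.173, -3.134, -0.0]
force: [0.6, -0.6, -2.7]
opening: 0.338
gripper_force: 62.1
```

>>> drive_tool(motion=[0.016,-0.014,-0.013,0,0.032,-0.028,-0.026,0,0.048,-0.043,-0.039,0,0.064,-0.057,-0.051,0,0.08,-0.071,-0.065,0])

```text
t: 11.25
tool_pos: [0.2096, -0.1693, 0.4364]
tool_rot: [0.173, -3.135, -0.002]
force: [0.4, -2.0, -2.9]
opening: 0.337
gripper_force: 62.1
```

>>> drive_tool(motion=[0.016,-0.014,-0.013,-0.05,0.032,-0.028,-0.026,-0.1,0.046,-0.041,-0.037,-0.17,0.056,-0.05,-0.045,-0.24,0.06,-0.053,-0.048,-0.309])

```text
t: 11.67
tool_pos: [0.1561, -0.2292, 0.4848]
tool_rot: [0.656, -3.072, -0.001]
force: [0.6, 0.8, -3.5]
opening: 0.341
gripper_force: 62.1
```

```bash
cat > trk.py <<'E'
from h import *
im=cv2.cvtColor(read_camera("wrist"),cv2.COLOR_RGB2GRAY).astype(float)
np.save("last.npy",im)
for c in (305,323,341): print(c,im[20:300:7,c-5:c+6].mean(1).round().astype(int).tolist())
E
python3 to.py .12 -.27 .52 114; python3 trk.py
```

```text
p [ 0.1561 -0.2292  0.4848] lean 0.06 lean_az 159.0 az_y 114.09 x_elev 0.04 q [-0.97 -0.14  0.23  1.95 -0.   -1.39]
[0.12, -0.27, 0.52, 114.0] -> [ 0.0496 -0.0225 -0.0351] 0.0016418728732175163
305 [152, 106, 105, 102, 169, 163, 148, 148, 148, 139, 126, 127, 127, 126, 127, 127, 127, 127, 127, 128, 128, 129, 128, 129, 129, 129, 129, 129, 129, 129, 129, 129, 128, 128, 141, 175, 126, 126, 127, 126]
323 [164, 107, 106, 102, 171, 162, 148, 148, 148, 131, 131, 131, 131, 131, 131, 131, 131, 132, 132, 132, 132, 132, 132, 132, 132, 132, 132, 132, 132, 131, 131, 131, 131, 130, 130, 127, 119, 120, 129, 127]
341 [151, 107, 105, 101, 171, 163, 148, 148, 148, 140, 126, 126, 126, 126, 126, 126, 126, 126, 126, 126, 126, 126, 126, 127, 126, 126, 126, 126, 126, 126, 127, 127, 125, 126, 148, 192, 121, 126, 126, 125]
```

>>> drive_tool(motion=[0.006,-0.004,-0.01,0,0.018,-0.01,-0.02,0,0.032,-0.016,-0.03,0,0.044,-0.022,-0.04,0,0.05,-0.025,-0.06,0])

```text
t: 12.13
tool_pos: [0.1213, -0.2716, 0.5437]
tool_rot: [0.65, -3.073, -0.005]
force: [0.6, 0.4, -2.9]
opening: 0.342
gripper_force: 62.1
```

>>> drive_tool(motion=[0,-0.015,-0.03,0,0,-0.025,-0.05,0,0,-0.05,-0.1,0,0,-0.25,-0.5,0,0,-0.25,-0.5,0])

```text
t: 12.55
tool_pos: [0.1503, -0.3344, 0.6002]
tool_rot: [-0.65, 3.066, -0.052]
force: [-0.6, -0.3, -3.9]
opening: 0.343
gripper_force: 63.7
```

>>> drive_tool(motion=[0,-0.25,-0.5,0,0,-0.25,-0.5,0,0,-0.25,-0.5,0,0,-0.25,-0.5,0,0,-0.25,-0.5,0])

```text
t: 12.97
tool_pos: [0.1703, -0.3797, 0.6034]
tool_rot: [-0.65, 3.057, -0.106]
force: [0.1, 0.6, -2.7]
opening: 0.34
gripper_force: 63.7
```

```bash
python3 to.py .12 -.27 .52 114
```

```text
p [ 0.1703 -0.3797  0.6034] lean 3.97 lean_az -65.7 az_y 114.01 x_elev -0.02 q [-1.15  0.21  0.97  2.27  0.   -1.57]
[0.12, -0.27, 0.52, 114.0] -> [0.0014 0.1262 0.0748] 0.00014793803634496755
```

>>> drive_tool(motion=[0,-0.15,-0.5,0])

```text
t: 13.05
tool_pos: [0.1721, -0.3838, 0.6104]
tool_rot: [-0.649, 3.05, -0.143]
force: [-0.2, 0.1, -3.7]
opening: 0.343
gripper_force: 63.7
```

>>> drive_tool(motion=[0,-0.15,-0.5,0])

```text
t: 13.13
tool_pos: [0.1726, -0.3849, 0.6211]
tool_rot: [-0.647, 3.041, -0.192]
force: [0.5, 0.5, -3.5]
opening: 0.342
gripper_force: 63.7
```

>>> drive_tool(motion=[0,-0.15,-0.5,0])

```text
t: 13.22
tool_pos: [0.1728, -0.3854, 0.6315]
tool_rot: [-0.645, 3.031, -0.239]
force: [-0.2, 0.1, -2.6]
opening: 0.341
gripper_force: 63.7
```

>>> drive_tool(motion=[0,-0.15,-0.5,0])

```text
t: 13.3
tool_pos: [0.1726, -0.3851, 0.6419]
tool_rot: [-0.643, 3.021, -0.284]
force: [0.9, 0.2, -4.4]
opening: 0.339
gripper_force: 63.7
```

```bash
python3 to.py .12 -.27 .52 114
```

```text
p [ 0.1726 -0.3851  0.6419] lean 10.76 lean_az -65.8 az_y 114.01 x_elev -0.04 q [-1.15  0.19  1.07  2.27  0.   -1.57]
[0.12, -0.27, 0.52, 114.0] -> [0.0013 0.1471 0.0961] 0.00012746257649559254
```

>>> drive_tool(motion=[0,-0.22,-0.5,0])

```text
t: 13.38
tool_pos: [0.1737, -0.3878, 0.6519]
tool_rot: [-0.64, 3.01, -0.33]
force: [0.5, -0.1, -2.5]
opening: 0.344
gripper_force: 63.7
```

>>> drive_tool(motion=[0,-0.22,-0.5,0])

```text
t: 13.47
tool_pos: [0.175, -0.3907, 0.6611]
tool_rot: [-0.638, 3.0, -0.374]
force: [0.1, -1.1, -3.6]
opening: 0.339
gripper_force: 63.7
```

>>> drive_tool(motion=[0,-0.25,-0.5,0])

```text
t: 13.55
tool_pos: [0.1763, -0.3937, 0.6705]
tool_rot: [-0.635, 2.988, -0.417]
force: [0.8, -0.7, -3.9]
opening: 0.341
gripper_force: 63.7
```

>>> drive_tool(motion=[0,-0.25,-0.5,0])

```text
t: 13.63
tool_pos: [0.1773, -0.3961, 0.6798]
tool_rot: [-0.633, 2.976, -0.459]
force: [-0.1, 0.5, -3.3]
opening: 0.343
gripper_force: 63.7
```

>>> drive_tool(motion=[0,-0.28,-0.5,0])

```text
t: 13.72
tool_pos: [0.1784, -0.3986, 0.6893]
tool_rot: [-0.63, 2.964, -0.502]
force: [0.1, 0.7, -3.4]
opening: 0.347
gripper_force: 63.7
```

>>> drive_tool(motion=[0,-0.28,-0.5,0])

```text
t: 13.8
tool_pos: [0.1792, -0.4004, 0.6988]
tool_rot: [-0.627, 2.951, -0.543]
force: [1.0, 0.9, -2.8]
opening: 0.339
gripper_force: 63.7
```

>>> drive_tool(motion=[0,-0.3,-0.5,0])

```text
t: 13.88
tool_pos: [0.1798, -0.4019, 0.7084]
tool_rot: [-0.625, 2.937, -0.585]
force: [0.9, -0.2, -3.7]
opening: 0.341
gripper_force: 63.7
```

>>> drive_tool(motion=[0,-0.3,-0.5,0])

```text
t: 13.97
tool_pos: [0.18, -0.4026, 0.7181]
tool_rot: [-0.622, 2.923, -0.626]
force: [-0.2, -0.6, -3.8]
opening: 0.336
gripper_force: 63.7
```

>>> drive_tool(motion=[0,-0.3,-0.5,0])

```text
t: 14.05
tool_pos: [0.1798, -0.4021, 0.728]
tool_rot: [-0.619, 2.909, -0.667]
force: [-0.0, 0.6, -3.4]
opening: 0.34
gripper_force: 63.8
```

>>> drive_tool(motion=[0,-0.3,-0.5,0])

```text
t: 14.13
tool_pos: [0.1791, -0.4007, 0.7381]
tool_rot: [-0.615, 2.893, -0.707]
force: [0.0, 0.4, -3.1]
opening: 0.343
gripper_force: 63.7
```

```bash
python3 to.py .12 -.27 .52 114; python3 trk.py
```

```text
p [ 0.1791 -0.4007  0.7381] lean 27.49 lean_az -65.9 az_y 113.99 x_elev -0.06 q [-1.15  0.18  1.36  2.27  0.   -1.57]
[0.12, -0.27, 0.52, 114.0] -> [0.001  0.2279 0.1273] -0.0001405677946166415
305 [188, 103, 102, 184, 173, 167, 203, 202, 202, 197, 171, 169, 172, 170, 170, 170, 169, 170, 169, 171, 171, 169, 171, 172, 172, 171, 171, 172, 172, 173, 173, 173, 176, 175, 195, 197, 177, 176, 175, 176]
323 [177, 103, 102, 190, 172, 165, 202, 201, 202, 139, 134, 134, 134, 134, 133, 133, 132, 132, 132, 131, 131, 131, 131, 131, 130, 129, 130, 129, 130, 129, 129, 129, 129, 129, 129, 132, 120, 122, 128, 128]
341 [163, 102, 100, 183, 170, 165, 200, 200, 200, 136, 131, 131, 130, 130, 129, 129, 129, 128, 128, 128, 128, 127, 126, 126, 126, 126, 126, 127, 126, 126, 126, 126, 126, 126, 126, 144, 119, 121, 125, 125]
```

>>> drive_tool(motion=[0,-0.3,-0.5,0])

```text
t: 14.27
tool_pos: [0.1783, -0.3988, 0.7472]
tool_rot: [-0.612, 2.879, -0.744]
force: [0.7, -0.6, -3.1]
opening: 0.34
gripper_force: 63.7
```

>>> drive_tool(motion=[0,-0.3,-0.5,0])

```text
t: 14.35
tool_pos: [0.1767, -0.3955, 0.7579]
tool_rot: [-0.609, 2.863, -0.785]
force: [-0.5, -0.4, -3.8]
opening: 0.342
gripper_force: 63.8
```

```bash
cat > plan.py <<'E'
# plan.py dip mx my mz : shift+yaw from the present pose to put the mouth at M with that dip
import sys
from h import *
from scipy.optimize import brentq
dip,*M=[float(k) for k in sys.argv[1:5]]
s=sense(); r=R.from_rotvec(s["tool_rot"]); Rm=r.as_matrix(); p=s["tool_pos"]
mo=np.array([.111,0,-.017]); m=p+Rm@mo
print("t",round(s["t"],2),"p",p.round(3),"mouth",m.round(4),"dip",-np.degrees(np.arcsin(Rm[2,0])).round(2),"az",np.degrees(np.arctan2(Rm[1,0],Rm[0,0])).round(1)%360,"lean",np.degrees(np.arccos(-Rm[2,2])).round(2))
at=lambda y:(r*R.from_rotvec([0,0,y])).as_matrix()
f=lambda y:-np.degrees(np.arcsin(at(y)[2,0]))-dip
ys=np.radians(np.arange(-20,90)); v=[f(y) for y in ys]
k=[i for i in range(len(ys)-1) if v[i]*v[i+1]<=0 and v[i+1]>v[i]][0]
y=brentq(f,ys[k],ys[k+1]); A=at(y)
print("yaw",round(y,4),"shift",(Rm.T@(np.array(M)-A@mo-p)).round(4),"az then",np.degrees(np.arctan2(A[1,0],A[0,0])).round(1)%360,"tcp then",(np.array(M)-A@mo).round(3))
print("shift with no yaw",(Rm.T@(np.array(M)-Rm@mo-p)).round(4))
E
python3 plan.py 12 .4812 -.0067 .12;python3 to.py .58 -.03 .22
```

```text
t 14.35 p [ 0.177 -0.396  0.758] mouth [ 0.0718 -0.4328  0.7724] dip 0.06 az 204.0 lean 30.68
yaw 0.4174 shift [-0.5371  0.4795  0.4481] az then 183.1 tcp then [ 0.593 -0.009  0.128]
shift with no yaw [-0.5467  0.5245  0.4481]
p [ 0.1767 -0.3955  0.7579] lean 30.68 lean_az -65.9 az_y 113.99 x_elev -0.06 q [-1.15  0.17  1.4   2.27  0.   -1.57]
[0.58, -0.03, 0.22] -> [-0.5165  0.4207  0.3765]
```

>>> drive_tool(motion=[0,0.004,0.007,0,0,0.013,0.021,0,0,0.025,0.043,0,0,0.038,0.064,0,0,0.05,0.086,0])

```text
t: 14.77
tool_pos: [0.1769, -0.3957, 0.6589]
tool_rot: [-0.608, 2.861, -0.789]
force: [-0.2, 0.2, -1.6]
opening: 0.343
gripper_force: 63.8
```

>>> drive_tool(motion=[-0.004,0.008,0.01,0,-0.012,0.014,0.015,0,-0.027,0.022,0.02,0,-0.046,0.033,0.028,0,-0.065,0.046,0.036,0])

```text
t: 15.18
tool_pos: [0.2279, -0.3498, 0.6047]
tool_rot: [-0.606, 2.863, -0.786]
force: [-0.0, 0.2, -3.7]
opening: 0.338
gripper_force: 63.9
```

>>> drive_tool(motion=[-0.018,0.013,0.01,0,-0.037,0.026,0.021,0,-0.055,0.039,0.031,0,-0.074,0.053,0.042,0,-0.092,0.066,0.052,0])

```text
t: 15.6
tool_pos: [0.3, -0.284, 0.5259]
tool_rot: [-0.609, 2.862, -0.785]
force: [0.5, -0.2, -2.3]
opening: 0.344
gripper_force: 63.9
```

```bash
python3 to.py .58 -.03 .22
```

```text
p [ 0.3    -0.284   0.5259] lean 30.69 lean_az -65.8 az_y 113.97 x_elev -0.12 q [-0.54 -0.26  0.11  1.49 -0.3  -1.03]
[0.58, -0.03, 0.22] -> [-0.3586  0.2579  0.2036]
```

>>> drive_tool(motion=[-0.018,0.013,0.01,0,-0.037,0.026,0.021,0,-0.055,0.039,0.031,0,-0.074,0.053,0.042,0,-0.092,0.066,0.052,0])

```text
t: 16.02
tool_pos: [0.372, -0.2189, 0.4476]
tool_rot: [-0.609, 2.862, -0.784]
force: [0.3, 0.2, -3.7]
opening: 0.346
gripper_force: 63.9
```

>>> drive_tool(motion=[-0.018,0.013,0.01,0,-0.037,0.026,0.021,0,-0.055,0.039,0.031,0,-0.074,0.053,0.042,0,-0.092,0.066,0.052,0])

```text
t: 16.43
tool_pos: [0.4439, -0.1538, 0.3692]
tool_rot: [-0.609, 2.862, -0.783]
force: [0.4, -0.0, -2.5]
opening: 0.343
gripper_force: 63.9
```

>>> drive_tool(motion=[-0.018,0.013,0.01,0,-0.037,0.026,0.021,0,-0.055,0.039,0.031,0,-0.074,0.053,0.042,0,-0.092,0.066,0.052,0])

```text
t: 16.85
tool_pos: [0.5158, -0.0886, 0.2909]
tool_rot: [-0.609, 2.863, -0.783]
force: [-0.6, -1.3, -2.8]
opening: 0.339
gripper_force: 63.9
```

>>> drive_tool(motion=[-0.016,0.011,0.009,0,-0.031,0.022,0.018,0,-0.046,0.033,0.026,0,-0.058,0.042,0.033,0,-0.066,0.047,0.037,0])

```text
t: 17.27
tool_pos: [0.5672, -0.0421, 0.2345]
tool_rot: [-0.61, 2.864, -0.783]
force: [0.1, -0.6, -3.1]
opening: 0.345
gripper_force: 63.9
```

```bash
python3 plan.py 12 .4812 -.0067 .09; python3 trk.py
```

```text
t 17.27 p [ 0.567 -0.042  0.234] mouth [ 0.4623 -0.0794  0.2491] dip 0.03 az 204.1 lean 30.59
yaw 0.4199 shift [-0.0371  0.0862  0.1071] az then 183.0 tcp then [ 0.593 -0.009  0.098]
shift with no yaw [-0.0468  0.1315  0.1071]
305 [142, 95, 93, 136, 158, 154, 185, 184, 184, 159, 154, 155, 154, 154, 154, 154, 154, 154, 155, 154, 156, 156, 152, 161, 155, 156, 159, 161, 163, 163, 163, 164, 164, 166, 185, 182, 160, 164, 163, 164]
323 [169, 93, 93, 114, 157, 152, 184, 183, 183, 123, 123, 123, 122, 123, 122, 122, 121, 122, 121, 122, 122, 122, 121, 121, 121, 120, 120, 120, 120, 120, 119, 119, 119, 119, 138, 110, 110, 118, 117, 116]
341 [164, 92, 92, 118, 156, 151, 183, 182, 183, 120, 119, 119, 119, 118, 119, 119, 119, 119, 119, 119, 118, 118, 117, 117, 117, 117, 118, 117, 117, 117, 116, 116, 116, 116, 142, 109, 109, 115, 114, 114]
```

>>> drive_tool(motion=[-0.004,0.012,0.015,0.04,-0.011,0.03,0.038,0.12,-0.02,0.05,0.062,0.21,-0.029,0.068,0.086,0.3,-0.034,0.079,0.1,0.37])

```text
t: 17.73
tool_pos: [0.5905, -0.0135, 0.1075]
tool_rot: [-0.064, 2.847, -0.718]
force: [-0.7, 0.9, -3.3]
opening: 0.338
gripper_force: 63.9
```

>>> drive_tool(motion=[0,0,0,0,0,0,0,0])

```text
t: 17.9
tool_pos: [0.5905, -0.014, 0.1097]
tool_rot: [-0.074, 2.848, -0.721]
force: [-0.5, -0.5, -3.5]
opening: 0.339
gripper_force: 63.9
```

```bash
python3 plan.py 14 .4812 -.0067 .07; python3 trk.py
python3 - <<'E'
from h import *
im=read_camera("scene"); c=proj("scene",[.48,0,.05]).astype(int); print(c)
u,v=max(c[0]-130,0),max(c[1]-120,0)
save("s1",np.hstack([cv2.resize(im[v:v+200,u:u+260],(520,400),interpolation=cv2.INTER_CUBIC)]))
E
```

```text
t 17.9 p [ 0.591 -0.014  0.11 ] mouth [ 0.4784 -0.0169  0.104 ] dip 10.54 az 185.7 lean 30.64
yaw 0.1274 shift [0.0034 0.0111 0.0251] az then 179.1 tcp then [ 0.592 -0.016  0.082]
shift with no yaw [0.0025 0.0252 0.0251]
305 [184, 90, 90, 168, 148, 146, 185, 184, 157, 155, 157, 157, 157, 156, 156, 156, 156, 156, 157, 158, 158, 158, 159, 159, 160, 159, 160, 162, 162, 162, 163, 163, 164, 182, 182, 163, 156, 160, 160, 161]
323 [176, 88, 88, 173, 147, 145, 183, 184, 116, 116, 116, 116, 115, 115, 115, 115, 115, 115, 115, 116, 116, 116, 116, 116, 116, 116, 115, 115, 115, 115, 115, 115, 115, 127, 142, 106, 108, 114, 114, 113]
341 [174, 86, 86, 155, 144, 143, 159, 152, 112, 113, 113, 113, 113, 112, 113, 113, 112, 113, 113, 113, 113, 113, 112, 112, 112, 112, 112, 112, 112, 112, 112, 112, 112, 127, 150, 106, 106, 111, 111, 109]
[336 265]
```

View pics/s1.png

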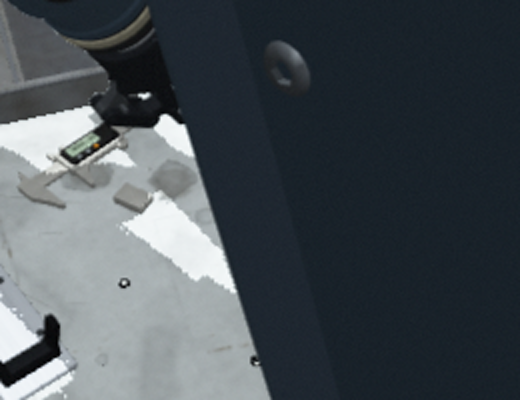

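The scene camera is blocked by the arm, so I'll use the wrist camera.

>>> drive_tool(motion=[0.001,0.003,0.007,0.03,0.002,0.006,0.014,0.065,0.003,0.009,0.02,0.1,0.003,0.011,0.025,0.127])

```text
t: 18.33
tool_pos: [0.5938, -0.0162, 0.0841]
tool_rot: [0.112, 2.818, -0.691]
force: [-0.1, -0.3, -3.1]
opening: 0.34
gripper_force: 63.9
```

```bash
python3 plan.py 16 .4812 -.0067 .068
python3 - <<'E'
from h import *
i=camera_info("wrist"); im=read_camera("wrist")
a=np.radians(-15.1); ax=np.array([np.cos(a),np.sin(a),0]); ay=np.array([-np.sin(a),np.cos(a),0])
for sx,sy in((1,1),(1,-1),(-1,-1),(-1,1)):
    P=np.array([.460,-.001,.035])+.065*sx*ax+.03*sy*ay; u=proj("wrist",P,i); print(u.round()); cv2.circle(im,tuple(int(k) for k in u),4,(255,0,0),2)
save("w4",im); cv2.imwrite("ref.png",im)
E
python3 trk.py | tail -2
```

```text
t 18.33 p [ 0.594 -0.016  0.084] mouth [ 0.4827 -0.0063  0.0713] dip 14.28 az 179.0 lean 30.68
yaw 0.0661 shift [ 0.0025 -0.0064  0.0027] az then 175.5 tcp then [ 0.591 -0.023  0.084]
shift with no yaw [0.0023 0.001  0.0027]
[409. 144.]
[289. 113.]
[ 317. -147.]
[ 457. -146.]
323 [65, 81, 81, 114, 146, 141, 146, 147, 112, 112, 111, 112, 111, 112, 112, 112, 113, 113, 113, 113, 113, 113, 113, 114, 113, 114, 113, 114, 114, 113, 113, 113, 112, 134, 135, 104, 105, 111, 111, 111]
341 [114, 80, 79, 134, 140, 139, 157, 156, 109, 109, 109, 109, 109, 109, 109, 110, 109, 110, 110, 110, 110, 110, 111, 110, 109, 109, 109, 109, 109, 109, 109, 109, 109, 136, 143, 102, 104, 109, 108, 108]
```

View pics/w4.png

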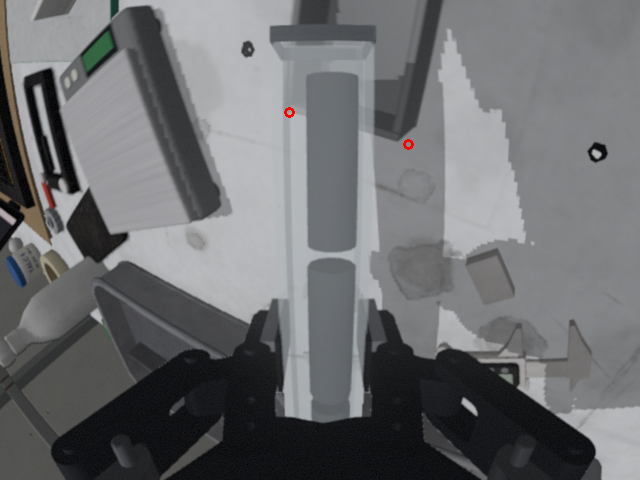

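The tray's far-end rim corner shows at (403,138) against my predicted (409,144), about 3 mm off, which is fine. Pin 1 spans rows 73 to 250. I'll increase the dip stepwise.

```bash
cat > trk.py <<'E'
from h import *
g=cv2.cvtColor(read_camera("wrist"),cv2.COLOR_RGB2GRAY).astype(float)
p=g[:,320:346].mean(1); p=np.convolve(p,np.ones(3)/3,"same"); d=np.diff(p)
k=45+np.argsort(d[45:380])[:2]; k2=45+np.argsort(-d[45:380])[:2]
print("falls",sorted(k),"rises",sorted(k2)); print(p[44:330:6].round().astype(int).tolist())
E
python3 trk.py
```

```text
falls [np.int64(257), np.int64(258)] rises [np.int64(251), np.int64(252)]
[136, 140, 140, 153, 153, 110, 110, 110, 110, 110, 111, 111, 111, 111, 111, 111, 111, 111, 112, 112, 112, 112, 112, 112, 112, 111, 112, 112, 111, 111, 111, 111, 111, 111, 110, 178, 105, 103, 105, 110, 110, 109, 109, 109, 108, 108, 107, 107]
```

>>> drive_tool(motion=[0.0012,-0.0032,0.0013,0.033,0.0025,-0.0064,0.0027,0.066,0.0025,-0.0064,0.0027,0.066])

```text
t: 18.73
tool_pos: [0.5908, -0.0232, 0.0837]
tool_rot: [0.203, 2.801, -0.678]
force: [-0.4, 0.3, -3.3]
opening: 0.337
gripper_force: 63.9
```

```bash
python3 trk.py;python3 plan.py 17.5 .4812 -.0067 .068
```

```text
falls [np.int64(257), np.int64(258)] rises [np.int64(251), np.int64(252)]
[140, 140, 140, 153, 155, 110, 110, 110, 111, 111, 111, 111, 111, 111, 111, 112, 112, 112, 112, 112, 112, 112, 112, 112, 112, 112, 112, 112, 112, 112, 112, 112, 112, 111, 111, 178, 105, 104, 105, 110, 110, 110, 110, 109, 109, 108, 108, 108]
t 18.78 p [ 0.591 -0.023  0.084] mouth [ 0.4809 -0.0069  0.0678] dip 15.89 az 175.6 lean 30.67
yaw 0.0638 shift [-0.0001 -0.007  -0.0002] az then 172.2 tcp then [ 0.59  -0.029  0.087]
shift with no yaw [-0.0004  0.0001 -0.0002]
```

>>> drive_tool(motion=[0,-0.0035,0,0.032,0,-0.007,0,0.064,0,-0.007,0,0.064])

```text
t: 19.03
tool_pos: [0.5895, -0.0291, 0.0863]
tool_rot: [0.29, 2.782, -0.663]
force: [0.6, 0.3, -3.5]
opening: 0.342
gripper_force: 63.9
```

```bash
python3 trk.py;python3 plan.py 18.5 .4812 -.0067 .068
```

```text
falls [np.int64(257), np.int64(258)] rises [np.int64(251), np.int64(252)]
[142, 141, 141, 155, 156, 111, 111, 111, 111, 111, 112, 112, 112, 112, 112, 112, 112, 112, 113, 113, 113, 113, 113, 113, 113, 113, 113, 113, 113, 113, 113, 113, 113, 112, 112, 179, 106, 104, 106, 111, 111, 110, 110, 110, 110, 109, 109, 108]
t 19.08 p [ 0.59  -0.029  0.086] mouth [ 0.4811 -0.0066  0.0674] dip 17.47 az 172.2 lean 30.66
yaw 0.042 shift [-0.0002 -0.005  -0.0005] az then 169.9 tcp then [ 0.588 -0.033  0.089]
shift with no yaw [-0.0003 -0.0003 -0.0005]
```

>>> drive_tool(motion=[0,-0.0025,0,0.021,0,-0.005,0,0.042,0,-0.005,0,0.042])

```text
t: 19.33
tool_pos: [0.5879, -0.0335, 0.0876]
tool_rot: [0.35, 2.768, -0.653]
force: [0.7, -0.6, -3.1]
opening: 0.344
gripper_force: 63.9
```

```bash
python3 trk.py;python3 plan.py 19.5 .4812 -.0067 .068
```

```text
falls [np.int64(257), np.int64(258)] rises [np.int64(251), np.int64(252)]
[143, 141, 141, 155, 156, 111, 111, 111, 112, 112, 112, 112, 112, 112, 112, 112, 113, 113, 113, 113, 113, 113, 113, 113, 114, 113, 113, 113, 113, 113, 113, 113, 113, 113, 112, 180, 106, 104, 106, 111, 111, 111, 110, 110, 110, 109, 109, 109]
t 19.38 p [ 0.588 -0.033  0.087] mouth [ 0.4807 -0.0069  0.0669] dip 18.48 az 169.8 lean 30.64
yaw 0.0428 shift [-0.0007 -0.0049 -0.0009] az then 167.4 tcp then [ 0.587 -0.037  0.09 ]
shift with no yaw [-0.0008 -0.0002 -0.0009]
```

>>> drive_tool(motion=[0,-0.0025,-0.001,0.021,-0.001,-0.005,-0.001,0.043,-0.001,-0.005,-0.001,0.043])

```text
t: 19.63
tool_pos: [0.5873, -0.0377, 0.0908]
tool_rot: [0.409, 2.752, -0.642]
force: [0.2, 0.3, -2.9]
opening: 0.341
gripper_force: 63.9
```

```bash
python3 trk.py;python3 plan.py 20.5 .4812 -.0067 .069
```

```text
falls [np.int64(257), np.int64(258)] rises [np.int64(251), np.int64(252)]
[143, 141, 141, 155, 156, 111, 111, 111, 112, 112, 112, 112, 112, 112, 113, 113, 113, 113, 113, 113, 113, 113, 113, 114, 113, 114, 114, 114, 113, 114, 113, 113, 113, 113, 113, 180, 106, 105, 107, 111, 111, 111, 111, 110, 110, 109, 109, 109]
t 19.68 p [ 0.587 -0.038  0.091] mouth [ 0.4816 -0.0068  0.0682] dip 19.53 az 167.4 lean 30.64
yaw 0.0421 shift [ 0.0002 -0.0051 -0.0008] az then 165.0 tcp then [ 0.585 -0.041  0.093]
shift with no yaw [ 0.0001 -0.0004 -0.0008]
```

>>> drive_tool(motion=[0,-0.0025,0,0.021,0,-0.005,-0.001,0.043,0,-0.005,-0.001,0.043])

```text
t: 19.93
tool_pos: [0.5851, -0.0415, 0.0935]
tool_rot: [0.467, 2.736, -0.632]
force: [0.3, 0.6, -2.9]
opening: 0.342
gripper_force: 63.9
```

```bash
python3 trk.py;python3 plan.py 21.5 .4812 -.0067 .07
```

```text
falls [np.int64(257), np.int64(258)] rises [np.int64(251), np.int64(252)]
[144, 140, 141, 155, 155, 111, 111, 111, 111, 112, 112, 112, 112, 112, 112, 113, 113, 113, 113, 113, 113, 113, 114, 113, 113, 114, 114, 113, 113, 113, 113, 113, 113, 113, 113, 180, 106, 105, 106, 111, 111, 111, 110, 110, 110, 109, 109, 109]
t 19.98 p [ 0.585 -0.041  0.093] mouth [ 0.4813 -0.0065  0.0692] dip 20.52 az 165.0 lean 30.64
yaw 0.0441 shift [-0.0001 -0.0054 -0.0006] az then 162.5 tcp then [ 0.583 -0.046  0.096]
shift with no yaw [-0.0002 -0.0005 -0.0006]
```

>>> drive_tool(motion=[0,-0.0027,0,0.022,0,-0.0054,-0.0006,0.044,0,-0.0054,-0.0006,0.044])

```text
t: 20.23
tool_pos: [0.5829, -0.0459, 0.096]
tool_rot: [0.526, 2.718, -0.621]
force: [-0.6, 0.2, -3.1]
opening: 0.336
gripper_force: 63.9
```

```bash
python3 trk.py|head -1
```

```text
falls [np.int64(257), np.int64(258)] rises [np.int64(251), np.int64(252)]
```

>>> drive_tool(motion=[0,-0.0027,0,0.022,0,-0.0054,-0.0006,0.044,0,-0.0054,-0.0006,0.044])

```text
t: 20.53
tool_pos: [0.5806, -0.0501, 0.0984]
tool_rot: [0.584, 2.698, -0.609]
force: [0.4, -0.3, -4.1]
opening: 0.343
gripper_force: 63.9
```

```bash
python3 trk.py;python3 plan.py 23.5 .4812 -.0067 .07
```

```text
falls [np.int64(256), np.int64(257)] rises [np.int64(250), np.int64(251)]
[144, 140, 140, 154, 154, 111, 111, 111, 112, 111, 112, 112, 112, 112, 113, 113, 113, 113, 113, 113, 113, 113, 113, 113, 113, 113, 113, 114, 113, 113, 113, 113, 113, 113, 113, 181, 106, 105, 107, 112, 111, 111, 111, 110, 110, 109, 109, 109]
t 20.58 p [ 0.581 -0.05   0.098] mouth [ 0.4808 -0.0069  0.0707] dip 22.43 az 160.0 lean 30.64
yaw 0.0523 shift [ 0.0001 -0.0052  0.0006] az then 156.9 tcp then [ 0.578 -0.055  0.1  ]
shift with no yaw [-0.      0.0006  0.0006]
```

>>> drive_tool(motion=[0,0,0,0.01,0,0,0,0.01])

```text
t: 20.75
tool_pos: [0.5809, -0.0498, 0.0982]
tool_rot: [0.595, 2.694, -0.607]
force: [-0.0, 0.7, -3.9]
opening: 0.345
gripper_force: 63.9
```

```bash
python3 trk.py|head -1
```

```text
falls [np.int64(256), np.int64(257)] rises [np.int64(250), np.int64(251)]
```

>>> drive_tool(motion=[0,-0.001,0,0.01,0,-0.001,0,0.01])

```text
t: 20.97
tool_pos: [0.5803, -0.0506, 0.0985]
tool_rot: [0.608, 2.69, -0.604]
force: [0.6, 0.3, -2.9]
opening: 0.341
gripper_force: 63.9
```

```bash
python3 trk.py;python3 plan.py 23.5 .4812 -.0067 .07
```

```text
falls [np.int64(256), np.int64(257)] rises [np.int64(250), np.int64(251)]
[146, 140, 140, 155, 155, 111, 111, 111, 111, 112, 112, 112, 112, 112, 112, 113, 113, 113, 113, 113, 113, 113, 113, 113, 113, 113, 113, 113, 113, 113, 113, 113, 113, 113, 113, 181, 106, 105, 107, 112, 111, 111, 111, 110, 110, 109, 109, 109]
t 21.02 p [ 0.58  -0.051  0.099] mouth [ 0.4814 -0.0058  0.0701] dip 22.83 az 158.8 lean 30.64
yaw 0.0333 shift [-0.0001 -0.0045  0.0004] az then 156.9 tcp then [ 0.578 -0.055  0.1  ]
shift with no yaw [-0.0001 -0.0008  0.0004]
```

>>> drive_tool(motion=[0,-0.002,0,0.018,0,-0.0045,0,0.036,0,-0.0045,0,0.036])

```text
t: 21.27
tool_pos: [0.578, -0.0546, 0.1002]
tool_rot: [0.657, 2.672, -0.595]
force: [0.1, -0.5, -3.6]
opening: 0.342
gripper_force: 63.9
```

```bash
python3 trk.py|head -1
```

```text
falls [np.int64(256), np.int64(257)] rises [np.int64(250), np.int64(251)]
```

>>> drive_tool(motion=[0,-0.002,0,0.018,0,-0.0042,0,0.036,0,-0.0042,0,0.036])

```text
t: 21.57
tool_pos: [0.5759, -0.058, 0.1015]
tool_rot: [0.703, 2.655, -0.585]
force: [-0.1, 0.1, -2.8]
opening: 0.345
gripper_force: 63.9
```

```bash
python3 trk.py;python3 plan.py 25 .4812 -.0067 .07
```

```text
falls [np.int64(256), np.int64(257)] rises [np.int64(250), np.int64(251)]
[147, 140, 141, 155, 155, 111, 111, 112, 112, 112, 112, 112, 112, 113, 113, 113, 113, 113, 113, 113, 113, 113, 113, 114, 114, 114, 114, 113, 113, 113, 113, 113, 113, 113, 113, 181, 105, 106, 109, 113, 112, 112, 112, 111, 111, 110, 110, 110]
t 21.62 p [ 0.576 -0.058  0.101] mouth [ 0.4811 -0.0065  0.0704] dip 24.26 az 154.6 lean 30.64
yaw 0.04 shift [ 0.0001 -0.0044  0.0005] az then 152.2 tcp then [ 0.574 -0.062  0.102]
shift with no yaw [0.     0.0001 0.0005]
```

>>> drive_tool(motion=[0,-0.003,0,0.02,0,-0.006,0,0.04,0,-0.006,0,0.04])

```text
t: 21.87
tool_pos: [0.5727, -0.0629, 0.1033]
tool_rot: [0.755, 2.634, -0.574]
force: [-0.4, -0.2, -3.4]
opening: 0.338
gripper_force: 63.9
```

```bash
python3 trk.py|head -1
```

```text
falls [np.int64(255), np.int64(256)] rises [np.int64(249), np.int64(250)]
```

>>> drive_tool(motion=[0,-0.003,0,0.02,0,-0.006,0,0.04,0,-0.006,0,0.04])

```text
t: 22.17
tool_pos: [0.5693, -0.0675, 0.105]
tool_rot: [0.805, 2.613, -0.563]
force: [-0.6, -0.3, -2.8]
opening: 0.342
gripper_force: 63.9
```

```bash
python3 trk.py;python3 plan.py 26.3 .480 -.010 .07
```

```text
falls [np.int64(251), np.int64(252)] rises [np.int64(246), np.int64(247)]
[145, 141, 141, 153, 115, 112, 112, 113, 113, 113, 113, 113, 114, 114, 114, 114, 114, 114, 114, 114, 114, 114, 114, 114, 114, 114, 114, 114, 114, 114, 114, 114, 114, 114, 171, 113, 106, 108, 113, 113, 113, 113, 113, 112, 112, 112, 111, 111]
t 22.22 p [ 0.569 -0.067  0.105] mouth [ 0.4795 -0.0091  0.0715] dip 25.7 az 149.8 lean 30.64
yaw 0.0362 shift [-0.0001 -0.004   0.0018] az then 147.6 tcp then [ 0.568 -0.071  0.105]
shift with no yaw [-0.0002  0.      0.0018]
```

It's sliding now. I'll hold here and watch it.

>>> drive_tool(motion=[0,0,0,0,0,0,0,0,0,0,0,0])

```text
t: 22.47
tool_pos: [0.5697, -0.0671, 0.1048]
tool_rot: [0.802, 2.614, -0.563]
force: [-0.2, -0.0, -4.6]
opening: 0.343
gripper_force: 63.9
```

```bash
python3 trk.py|head -1
```

```text
falls [np.int64(232), np.int64(233)] rises [np.int64(226), np.int64(227)]
```

>>> drive_tool(motion=[0,0,0,0,0,0,0,0])

```text
t: 22.68
tool_pos: [0.5697, -0.067, 0.1048]
tool_rot: [0.802, 2.614, -0.563]
force: [-0.7, 0.0, -3.2]
opening: 0.341
gripper_force: 63.9
```

```bash
python3 trk.py
```

```text
falls [np.int64(214), np.int64(215)] rises [np.int64(205), np.int64(206)]
[110, 111, 111, 111, 111, 112, 112, 112, 112, 113, 113, 113, 114, 114, 114, 114, 114, 114, 114, 114, 114, 114, 114, 114, 114, 114, 114, 148, 180, 107, 108, 114, 114, 114, 113, 113, 113, 113, 113, 113, 113, 113, 112, 112, 112, 111, 111, 111]
```

>>> drive_tool(motion=[0,0,0,0,0,0,0,0,0,0,0,0])

```text
t: 22.98
tool_pos: [0.5697, -0.0671, 0.1049]
tool_rot: [0.803, 2.614, -0.564]
force: [-0.3, 0.5, -2.7]
opening: 0.343
gripper_force: 63.9
```

```bash
python3 trk.py
```

```text
falls [np.int64(175), np.int64(176)] rises [np.int64(164), np.int64(165)]
[110, 110, 111, 111, 111, 112, 112, 112, 112, 113, 113, 113, 113, 114, 114, 114, 114, 114, 114, 115, 131, 184, 142, 112, 114, 114, 114, 114, 114, 114, 114, 114, 113, 113, 113, 113, 113, 113, 113, 112, 112, 112, 112, 112, 111, 111, 111, 110]
```

>>> drive_tool(motion=[0,0,0,0,0,0,0,0,0,0,0,0])

```text
t: 23.28
tool_pos: [0.5697, -0.0671, 0.1049]
tool_rot: [0.803, 2.614, -0.563]
force: [-0.4, 0.5, -2.6]
opening: 0.335
gripper_force: 63.9
```

```bash
python3 trk.py
```

```text
falls [np.int64(124), np.int64(125)] rises [np.int64(70), np.int64(71)]
[107, 108, 108, 108, 110, 122, 131, 134, 139, 142, 143, 143, 149, 153, 114, 114, 114, 114, 114, 114, 114, 114, 114, 114, 114, 113, 114, 113, 113, 113, 113, 113, 113, 113, 112, 112, 112, 112, 112, 112, 112, 112, 109, 104, 111, 111, 111, 110]
```

>>> drive_tool(motion=[0,0,0,0,0,0.006,0,-0.06,0,0.018,0,-0.16])

```text
t: 23.58
tool_pos: [0.5799, -0.054, 0.1004]
tool_rot: [0.595, 2.694, -0.608]
force: [-0.2, -0.2, -2.6]
opening: 0.341
gripper_force: 64.0
```

```bash
python3 trk.py
```

```text
falls [np.int64(53), np.int64(54)] rises [np.int64(378), np.int64(379)]
[138, 137, 112, 110, 110, 111, 111, 111, 111, 111, 111, 112, 112, 112, 112, 112, 112, 112, 113, 113, 112, 113, 113, 112, 112, 112, 112, 112, 112, 112, 112, 112, 106, 110, 112, 112, 112, 112, 111, 111, 111, 110, 110, 110, 109, 109, 109, 109]
```

>>> drive_tool(motion=[0,0.012,0,-0.12,0,0.024,0,-0.24,0,0.034,0,-0.35])

```text
t: 23.88
tool_pos: [0.5963, -0.025, 0.0886]
tool_rot: [0.115, 2.819, -0.692]
force: [-0.2, -0.0, -2.2]
opening: 0.34
gripper_force: 64.0
```

```bash
python3 trk.py; python3 plan.py 3 .481 -.007 .13
python3 - <<'E'
from h import *
save("w5",read_camera("wrist"))
E
```

```text
falls [np.int64(222), np.int64(223)] rises [np.int64(372), np.int64(373)]
[111, 111, 111, 111, 111, 111, 111, 111, 111, 111, 111, 112, 112, 112, 112, 112, 112, 112, 112, 112, 112, 112, 112, 112, 112, 112, 112, 112, 111, 111, 105, 112, 112, 112, 111, 111, 111, 111, 110, 110, 110, 110, 109, 109, 109, 108, 108, 108]
t 23.93 p [ 0.597 -0.024  0.088] mouth [ 0.4858 -0.0145  0.0757] dip 14.05 az 179.2 lean 30.61Traceback (most recent call last):
  File "plan.py", line 12, in <module>
    k=[i for i in range(len(ys)-1) if v[i]*v[i+1]<=0 and v[i+1]>v[i]][0]
      ~~~~~~~~~~~~~~~~~~~~~~~~~~~~~~~~~~~~~~~~~~~~~~~~~~~~~~~~~~~~~~~^^^
IndexError: list index out of range
```

View pics/w5.png

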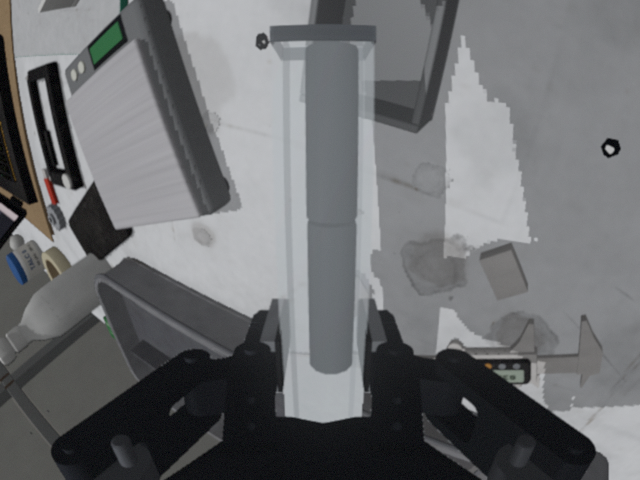

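The wrist view shows pins 2 and 3 still in the tube, with pin 2's nose at row 41, just inside the rim (row 30). Pin 1 has left. Now I'll level and lift.

```bash
python3 to.py .597 -.024 .17, .50 .03 .20, -.13 .29 .40
```

```text
p [ 0.5965 -0.0246  0.0883] lean 30.63 lean_az -65.8 az_y 81.38 x_elev -14.31 q [ 0.22  0.38 -0.33  0.75 -0.52  0.27]
[0.597, -0.024, 0.17] -> [-0.0207 -0.0358 -0.0705] 
[0.5, 0.03, 0.2] -> [ 0.0671 -0.0144 -0.1417] 
[-0.13, 0.29, 0.4] -> [ 0.6338  0.0421 -0.5661]
```

>>> drive_tool(motion=[-0.002,-0.003,-0.006,-0.08,-0.006,-0.011,-0.02,-0.18,-0.011,-0.02,-0.038,-0.29,-0.016,-0.029,-0.056,-0.4,-0.02,-0.035,-0.07,-0.496])

```text
t: 24.4
tool_pos: [0.5958, -0.025, 0.1714]
tool_rot: [-0.595, 2.863, -0.783]
force: [0.3, -0.3, -2.3]
opening: 0.343
gripper_force: 64.0
```

```bash
python3 trk.py|head -1; python3 to.py .30 .12 .30, -.13 .29 .40 113.9
```

```text
falls [np.int64(222), np.int64(223)] rises [np.int64(372), np.int64(373)]
p [ 0.5973 -0.0247  0.1743] lean 30.75 lean_az -65.4 az_y 113.63 x_elev -0.43 q [ 0.22  0.3  -0.2   0.95 -0.52 -0.23]
[0.3, 0.12, 0.3] -> [ 0.2123  0.152  -0.2386] 
[-0.13, 0.29, 0.4, 113.9] -> [ 0.5359  0.3829 -0.4951] -0.004785673882102823
```

>>> drive_tool(motion=[0.016,0.012,-0.015,0,0.033,0.023,-0.03,0,0.049,0.035,-0.045,0,0.065,0.046,-0.06,0,0.081,0.058,-0.075,0])

```text
t: 24.87
tool_pos: [0.4848, 0.0235, 0.2038]
tool_rot: [-0.585, 2.865, -0.782]
force: [1.2, 0.3, -2.3]
opening: 0.341
gripper_force: 64.0
```

>>> drive_tool(motion=[0.016,0.012,-0.015,0,0.033,0.023,-0.03,0,0.049,0.035,-0.045,0,0.065,0.046,-0.06,0,0.081,0.058,-0.075,0])

```text
t: 25.28
tool_pos: [0.3753, 0.0719, 0.2385]
tool_rot: [-0.584, 2.864, -0.781]
force: [-0.1, 0.1, -2.6]
opening: 0.344
gripper_force: 64.0
```

>>> drive_tool(motion=[0.016,0.012,-0.015,0,0.033,0.023,-0.03,0,0.049,0.035,-0.045,0,0.065,0.046,-0.06,0,0.081,0.058,-0.075,0])

```text
t: 25.7
tool_pos: [0.2659, 0.1202, 0.2731]
tool_rot: [-0.584, 2.864, -0.781]
force: [-0.7, 1.3, -2.9]
opening: 0.34
gripper_force: 64.0
```

>>> drive_tool(motion=[0.016,0.012,-0.015,0,0.033,0.023,-0.03,0,0.049,0.035,-0.045,0,0.065,0.046,-0.06,0,0.081,0.058,-0.075,0])

```text
t: 26.12
tool_pos: [0.1564, 0.1687, 0.3075]
tool_rot: [-0.585, 2.864, -0.781]
force: [-0.8, 0.3, -1.2]
opening: 0.342
gripper_force: 64.0
```

```bash
python3 trk.py|head -1; python3 to.py -.13 .29 .40 113.9
```

```text
falls [np.int64(46), np.int64(226)] rises [np.int64(376), np.int64(377)]
p [0.1541 0.1702 0.308 ] lean 30.5 lean_az -65.8 az_y 112.93 x_elev -0.54 q [ 1.29 -0.02 -0.25  1.76 -0.33  0.96]
[-0.13, 0.29, 0.4, 113.9] -> [ 0.2129  0.1438 -0.1937] -0.016867272186740022
```

>>> drive_tool(motion=[0.024,0.016,-0.022,0,0.047,0.032,-0.043,0,0.07,0.047,-0.064,0,0.092,0.062,-0.084,0,0.113,0.076,-0.103,-0.008])

```text
t: 26.58
tool_pos: [0.0049, 0.2318, 0.3567]
tool_rot: [-0.597, 2.864, -0.781]
force: [1.7, 1.2, -3.2]
opening: 0.343
gripper_force: 64.0
```

>>> drive_tool(motion=[0.022,0.015,-0.02,0,0.043,0.029,-0.039,0,0.063,0.042,-0.057,0,0.081,0.055,-0.074,0,0.096,0.066,-0.088,-0.008])

```text
t: 27.0
tool_pos: [-0.1242, 0.2861, 0.3985]
tool_rot: [-0.611, 2.863, -0.782]
force: [0.4, 0.5, -2.8]
opening: 0.345
gripper_force: 64.0
```

```bash
python3 trk.py|head -1; python3 to.py -.13 .29 .40 113.9
```

```text
falls [np.int64(48), np.int64(49)] rises [np.int64(45), np.int64(379)]
p [-0.1266  0.2874  0.3983] lean 30.52 lean_az -65.9 az_y 114.18 x_elev 0.03 q [ 1.99  0.26  0.28  2.12 -0.    1.57]
[-0.13, 0.29, 0.4, 113.9] -> [ 0.0021  0.0024 -0.0034] 0.00480797795103182
```

>>> drive_tool(motion=[0,-0.012,-0.02,0])

```text
t: 27.13
tool_pos: [-0.1239, 0.2863, 0.4192]
tool_rot: [-0.613, 2.86, -0.788]
force: [1.2, -0.8, -2.0]
opening: 0.34
gripper_force: 64.0
```

>>> drive_tool(motion=[0,-0.12,-0.5,0])

```text
t: 27.22
tool_pos: [-0.1263, 0.2934, 0.4508]
tool_rot: [-0.612, 2.865, -0.778]
force: [-0.0, -0.5, -2.4]
opening: 0.342
gripper_force: 64.0
```

>>> drive_tool(motion=[0,-0.12,-0.5,0])

```text
t: 27.3
tool_pos: [-0.1289, 0.3, 0.4566]
tool_rot: [-0.616, 2.885, -0.727]
force: [-0.9, 0.7, -3.4]
opening: 0.34
gripper_force: 65.8
```

>>> drive_tool(motion=[0,-0.12,-0.5,0])

```text
t: 27.38
tool_pos: [-0.1285, 0.2995, 0.462]
tool_rot: [-0.619, 2.895, -0.702]
force: [1.4, -1.1, -2.9]
opening: 0.346
gripper_force: 65.8
```

>>> drive_tool(motion=[0,-0.12,-0.5,0])

```text
t: 27.47
tool_pos: [-0.1287, 0.2998, 0.468]
tool_rot: [-0.624, 2.906, -0.67]
force: [0.1, 0.6, -2.2]
opening: 0.34
gripper_force: 65.8
```

>>> drive_tool(motion=[0,-0.12,-0.5,0])

```text
t: 27.55
tool_pos: [-0.1289, 0.3003, 0.4744]
tool_rot: [-0.628, 2.918, -0.635]
force: [0.2, -0.6, -2.4]
opening: 0.342
gripper_force: 65.8
```

>>> drive_tool(motion=[0,-0.12,-0.5,0])

```text
t: 27.63
tool_pos: [-0.1291, 0.3006, 0.4811]
tool_rot: [-0.632, 2.931, -0.598]
force: [0.2, -0.6, -2.5]
opening: 0.339
gripper_force: 65.8
```

```bash
python3 to.py -.13 .29 .40 113.9
```

```text
p [-0.1291  0.3006  0.4811] lean 23.07 lean_az -65.6 az_y 114.35 x_elev -0.0 q [ 1.98  0.23  0.52  2.27 -0.01  1.56]
[-0.13, 0.29, 0.4, 113.9] -> [0.0052 0.0233 0.0782] 0.007807264226352968
```

>>> drive_tool(motion=[0,-0.06,-0.5,0])

```text
t: 27.72
tool_pos: [-0.1307, 0.3042, 0.4873]
tool_rot: [-0.636, 2.943, -0.56]
force: [-0.5, 0.2, -2.5]
opening: 0.347
gripper_force: 65.8
```

>>> drive_tool(motion=[0,-0.06,-0.5,0])

```text
t: 27.8
tool_pos: [-0.1325, 0.3081, 0.4932]
tool_rot: [-0.639, 2.954, -0.522]
force: [-0.2, -0.1, -2.1]
opening: 0.341
gripper_force: 65.8
```

>>> drive_tool(motion=[0,-0.05,-0.5,0])

```text
t: 27.88
tool_pos: [-0.1341, 0.3115, 0.4994]
tool_rot: [-0.642, 2.965, -0.485]
force: [-0.3, -0.4, -2.4]
opening: 0.342
gripper_force: 65.8
```

>>> drive_tool(motion=[0,-0.03,-0.5,0])

```text
t: 27.97
tool_pos: [-0.1359, 0.3155, 0.5057]
tool_rot: [-0.645, 2.976, -0.446]
force: [-0.6, -0.6, -2.1]
opening: 0.34
gripper_force: 65.8
```

>>> drive_tool(motion=[0,-0.02,-0.5,0])

```text
t: 28.05
tool_pos: [-0.1378, 0.3195, 0.5121]
tool_rot: [-0.647, 2.986, -0.408]
force: [-0.8, 0.5, -2.1]
opening: 0.344
gripper_force: 65.8
```

>>> drive_tool(motion=[0,0,-0.5,0])

```text
t: 28.13
tool_pos: [-0.1398, 0.3239, 0.5187]
tool_rot: [-0.649, 2.996, -0.368]
force: [-0.8, -0.0, -3.0]
opening: 0.339
gripper_force: 65.8
```

>>> drive_tool(motion=[0,0.02,-0.5,0])

```text
t: 28.22
tool_pos: [-0.1422, 0.3289, 0.5254]
tool_rot: [-0.652, 3.006, -0.328]
force: [-0.9, -0.2, -1.8]
opening: 0.339
gripper_force: 65.8
```

>>> drive_tool(motion=[0,0.04,-0.5,0])

```text
t: 28.3
tool_pos: [-0.1448, 0.3344, 0.5321]
tool_rot: [-0.654, 3.015, -0.288]
force: [-0.2, 0.4, -2.7]
opening: 0.345
gripper_force: 65.8
```

>>> drive_tool(motion=[0,0.05,-0.5,0])

```text
t: 28.38
tool_pos: [-0.1473, 0.3398, 0.5389]
tool_rot: [-0.656, 3.024, -0.247]
force: [0.3, -0.0, -2.6]
opening: 0.342
gripper_force: 65.8
```

>>> drive_tool(motion=[0,0.06,-0.5,0])

```text
t: 28.47
tool_pos: [-0.1497, 0.3449, 0.5461]
tool_rot: [-0.658, 3.032, -0.206]
force: [-0.2, -0.4, -2.2]
opening: 0.343
gripper_force: 65.8
```

>>> drive_tool(motion=[0,0.07,-0.5,0])

```text
t: 28.55
tool_pos: [-0.152, 0.3497, 0.5535]
tool_rot: [-0.66, 3.04, -0.164]
force: [-0.5, -1.2, -2.4]
opening: 0.343
gripper_force: 65.7
```

>>> drive_tool(motion=[0,0.08,-0.5,0])

```text
t: 28.63
tool_pos: [-0.1542, 0.3543, 0.5612]
tool_rot: [-0.661, 3.047, -0.122]
force: [-0.4, 0.7, -2.3]
opening: 0.343
gripper_force: 65.8
```

```bash
python3 to.py -.13 .29 .40 113.9
```

```text
p [-0.1542  0.3543  0.5612] lean 4.63 lean_az -62.5 az_y 114.48 x_elev -0.25 q [ 1.99  0.2   0.81  2.27 -0.01  1.56]
[-0.13, 0.29, 0.4, 113.9] -> [ 0.0053 -0.0553  0.1662] 0.010151721659324212
```

>>> drive_tool(motion=[0,0.1,-0.5,0])

```text
t: 28.72
tool_pos: [-0.1566, 0.3591, 0.569]
tool_rot: [-0.663, 3.054, -0.079]
force: [0.0, 0.5, -2.7]
opening: 0.339
gripper_force: 65.7
```

>>> drive_tool(motion=[0,0.1,-0.5,0])

```text
t: 28.8
tool_pos: [-0.1586, 0.3632, 0.577]
tool_rot: [-0.664, 3.06, -0.036]
force: [0.1, 0.2, -2.8]
opening: 0.344
gripper_force: 65.7
```

>>> drive_tool(motion=[0,0.1,-0.5,0])

```text
t: 28.88
tool_pos: [-0.1602, 0.3663, 0.5854]
tool_rot: [-0.666, 3.066, 0.008]
force: [-0.6, -0.2, -2.6]
opening: 0.341
gripper_force: 65.8
```

```bash
python3 to.py .5518 .2069 .13 96.31; python3 trk.py|head -1
```

```text
p [-0.1602  0.3663  0.5854] lean 0.38 lean_az 59.6 az_y 114.51 x_elev -0.31 q [ 1.99  0.2   0.9   2.27 -0.01  1.56]
[0.5518, 0.2069, 0.13, 96.31] -> [-0.5793 -0.4421  0.4568] 0.3175673314188981
falls [np.int64(221), np.int64(222)] rises [np.int64(374), np.int64(375)]
```

>>> drive_tool(motion=[-0.002,-0.0015,0.0016,0,-0.0075,-0.0057,0.0058,0,-0.017,-0.013,0.013,0,-0.03,-0.023,0.024,0,-0.047,-0.036,0.037,0])

```text
t: 29.35
tool_pos: [-0.102, 0.3529, 0.5466]
tool_rot: [-0.668, 3.065, 0.002]
force: [-0.6, 1.3, -1.7]
opening: 0.345
gripper_force: 65.8
```

>>> drive_tool(motion=[-0.02,-0.015,0.016,0,-0.04,-0.031,0.032,0,-0.061,-0.046,0.048,0,-0.081,-0.062,0.064,0,-0.101,-0.077,0.08,0])

```text
t: 29.77
tool_pos: [0.0232, 0.3236, 0.4669]
tool_rot: [-0.666, 3.066, 0.003]
force: [0.0, 1.3, -2.3]
opening: 0.344
gripper_force: 65.8
```

>>> drive_tool(motion=[-0.02,-0.015,0.016,0,-0.04,-0.031,0.032,0,-0.061,-0.046,0.048,0,-0.081,-0.062,0.064,0,-0.101,-0.077,0.08,0])

```text
t: 30.18
tool_pos: [0.1472, 0.2957, 0.3873]
tool_rot: [-0.666, 3.066, 0.003]
force: [-0.6, 1.0, -2.1]
opening: 0.346
gripper_force: 65.7
```

>>> drive_tool(motion=[-0.02,-0.015,0.016,0,-0.04,-0.031,0.032,0,-0.061,-0.046,0.048,0,-0.081,-0.062,0.064,0,-0.101,-0.077,0.08,0])

```text
t: 30.6
tool_pos: [0.2711, 0.2678, 0.3076]
tool_rot: [-0.665, 3.067, 0.003]
force: [0.5, 0.1, -2.2]
opening: 0.342
gripper_force: 65.7
```

>>> drive_tool(motion=[-0.02,-0.015,0.016,0,-0.04,-0.031,0.032,0,-0.061,-0.046,0.048,0,-0.081,-0.062,0.064,0,-0.101,-0.077,0.08,0])

```text
t: 31.02
tool_pos: [0.3951, 0.24, 0.2278]
tool_rot: [-0.666, 3.067, 0.004]
force: [0.1, -0.3, -2.4]
opening: 0.342
gripper_force: 65.7
```

>>> drive_tool(motion=[-0.018,-0.014,0.014,0.06,-0.034,-0.026,0.027,0.12,-0.048,-0.037,0.038,0.18,-0.06,-0.046,0.048,0.25,-0.07,-0.053,0.055,0.318])

```text
t: 31.43
tool_pos: [0.4805, 0.2211, 0.1726]
tool_rot: [-0.166, 3.136, 0.004]
force: [-0.9, 1.2, -1.8]
opening: 0.34
gripper_force: 65.8
```

```bash
python3 to.py .5518 .2069 .13 96.31; python3 trk.py|head -1
```

```text
p [0.4805 0.2211 0.1726] lean 0.16 lean_az 64.1 az_y 96.05 x_elev -0.08 q [ 0.43  0.27 -0.12  1.18  0.    0.32]
[0.5518, 0.2069, 0.13, 96.31] -> [-0.0694 -0.0217  0.0427] -0.004614784144317145
falls [np.int64(219), np.int64(220)] rises [np.int64(372), np.int64(373)]
```

>>> drive_tool(motion=[-0.006,-0.002,0.004,0,-0.018,-0.006,0.012,0,-0.034,-0.011,0.022,0,-0.052,-0.016,0.033,-0.005,-0.069,-0.0215,0.043,-0.005])

```text
t: 31.9
tool_pos: [0.5525, 0.2086, 0.1314]
tool_rot: [-0.184, 3.132, 0.006]
force: [0.0, 1.6, -1.7]
opening: 0.338
gripper_force: 65.7
```

>>> drive_tool(motion=[0,0,0,0,0,0,0,0])

```text
t: 32.07
tool_pos: [0.5517, 0.2082, 0.1309]
tool_rot: [-0.181, 3.134, 0.005]
force: [-0.8, -0.3, -3.2]
opening: 0.343
gripper_force: 65.7
```

```bash
python3 to.py .5518 .2069 .035 96.31
```

```text
p [0.5517 0.2082 0.1309] lean 0.24 lean_az 54.3 az_y 96.61 x_elev -0.16 q [ 0.36  0.39 -0.05  1.12  0.    0.24]
[0.5518, 0.2069, 0.035, 96.31] -> [ 0.0003 -0.0016  0.0959] 0.005175942629133471
```

>>> drive_tool(motion=[0,-0.001,0.015,0.005,0,-0.0015,0.038,0.005,0,-0.0015,0.062,0.005,0,-0.0015,0.083,0.005,0,-0.0015,0.096,0.005])

```text
t: 32.48
tool_pos: [0.5506, 0.2074, 0.0346]
tool_rot: [-0.175, 3.134, 0.005]
force: [-0.7, 0.6, -3.4]
opening: 0.338
gripper_force: 65.8
```

>>> drive_tool(motion=[0,0,0,0,0,0,0,0])

```text
t: 32.65
tool_pos: [0.5514, 0.2077, 0.0363]
tool_rot: [-0.174, 3.133, 0.006]
force: [-0.4, -0.1, -1.7]
opening: 0.346
gripper_force: 65.8
```

```bash
python3 to.py .5518 .2069 .0200 96.31
```

```text
p [0.5514 0.2077 0.0363] lean 0.28 lean_az 49.8 az_y 96.35 x_elev -0.2 q [ 0.36  0.47 -0.19  0.91  0.    0.25]
[0.5518, 0.2069, 0.02, 96.31] -> [-0.0002 -0.0009  0.0163] 0.0006471076895910341
```

>>> drive_tool(motion=[0,-0.0009,0.006,0,0,-0.0009,0.012,0,0,-0.0009,0.0165,0,0,-0.0009,0.0165,0])

```text
t: 32.98
tool_pos: [0.5525, 0.2068, 0.0196]
tool_rot: [-0.172, 3.132, 0.006]
force: [0.2, 0.6, -0.9]
opening: 0.345
gripper_force: 65.9
```

>>> drive_tool(motion=[0,0,0,0,0,0,0,0,0,0,0,0,0,0,0,0,0,0,0,0], fingers=1)

```text
t: 33.4
tool_pos: [0.5524, 0.2067, 0.0197]
tool_rot: [-0.172, 3.132, 0.006]
force: [-0.4, -1.0, -0.4]
opening: 0.996
gripper_force: 0.0
```

>>> drive_tool(motion=[0,0,-0.02,0,0,0,-0.06,0,0,0,-0.1,0,0,0,-0.14,0,0,0,-0.16,0])

```text
t: 33.82
tool_pos: [0.5529, 0.2066, 0.1847]
tool_rot: [-0.172, 3.127, 0.008]
force: [0.9, 1.1, 0.9]
opening: 1.001
gripper_force: 0.0
```

```bash
python3 to.py .462 -.001 .17 74.9
python3 - <<'E'
from h import *
w=cv2.resize(read_camera("wrist"),(480,360)); t=read_camera("top")[170:340,205:365]
save("c1",np.hstack([w,cv2.resize(t,(320,340)) if 0 else cv2.copyMakeBorder(cv2.resize(t,(320,340),interpolation=cv2.INTER_CUBIC),0,20,0,0,cv2.BORDER_CONSTANT)]))
E
```

```text
p [0.5529 0.2066 0.1847] lean 0.63 lean_az 32.5 az_y 96.29 x_elev -0.57 q [0.36 0.36 0.04 1.24 0.   0.25]
[0.462, -0.001, 0.17, 74.9] -> [ 0.1132 -0.1964  0.0126] 0.3732421301520105
```

View pics/c1.png

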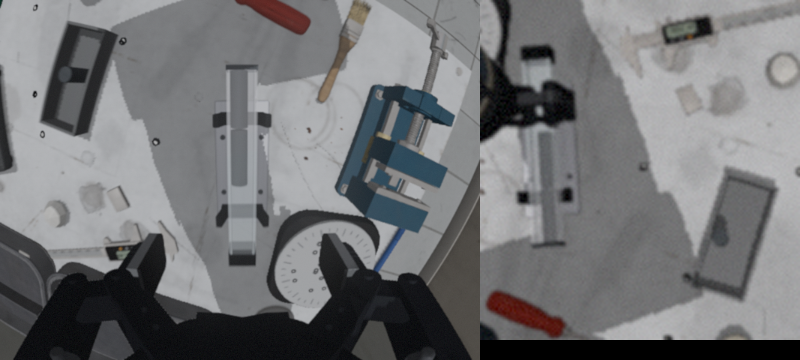

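The rest holds the tube with two pins in it. In the tray, pin 1 seems to be standing on end (top at about (66,74), base at (85,76) in the small view). I'll check that by triangulating it.

Run:
```python
from h import *
from scipy.optimize import least_squares
i=camera_info("wrist")
def inv(u,v,z): return least_squares(lambda q:proj("wrist",[q[0],q[1],z],i)-[u,v],[.5,.1]).x
k=4/3
print("if standing: top",inv(66*k,74*k,.064),"base",inv(84*k,75.5*k,.006))
t=np.array([inv(a*k,b*k,.035) for a,b in((72,21),(117,34),(85,136),(41,123))]); print(t.round(4).tolist(),t.mean(0))
d=(t[2]+t[3]-t[0]-t[1])/2; print(np.linalg.norm(d),np.degrees(np.arctan2(d[1],d[0])))
print("topcam",back("top",205+(720-480)/2,170+230/2,.034),"hi",back("top",205+(720-480)/2,170+232/2,.064))
T=back("top",205+(734-480)/2,170+172/2,.035),back("top",205+(700-480)/2,170+285/2,.035); print(T)
```

```text
if standing: top [0.45783715 0.0115426 ] base [ 0.4571137  -0.00054565]
[[0.3911, -0.0085], [0.4122, 0.056], [0.5294, 0.0214], [0.5154, -0.0486]] [0.46201405 0.00507624]
0.12640570318635938 -17.170854078843245
topcam [0.46677468 0.00781035 0.034     ] hi [0.46361675 0.00725367 0.064     ]
(array([ 0.53034374, -0.00564715,  0.035     ]), array([0.40726769, 0.0275493 , 0.035     ]))
```

```bash
python3 to.py .4157 .018 .12 74.5
```

```text
p [0.5538 0.2069 0.1843] lean 0.75 lean_az 30.6 az_y 96.28 x_elev -0.68 q [0.36 0.36 0.04 1.24 0.   0.25]
[0.4157, 0.018, 0.12, 74.5] -> [ 0.1586 -0.173   0.0615] 0.3802075831217213
```

>>> drive_tool(motion=[0.03,-0.033,0.0,0.08,0.06,-0.066,0.01,0.16,0.09,-0.098,0.02,0.24,0.118,-0.128,0.035,0.32,0.142,-0.155,0.05,0.38], fingers=-1)

```text
t: 34.33
tool_pos: [0.4312, 0.0428, 0.1312]
tool_rot: [0.429, 3.108, 0.007]
force: [0.8, -1.2, -0.4]
opening: 0.299
gripper_force: 0.0
```

>>> drive_tool(motion=[0,0,0,0,0,0,0,0,0,0,0,0])

```text
t: 34.58
tool_pos: [0.4333, 0.0439, 0.132]
tool_rot: [0.423, 3.109, 0.008]
force: [0.2, -0.6, 0.4]
opening: -0.003
gripper_force: 0.0
```

```bash
python3 to.py .4157 .018 .05 74.5
python3 - <<'E'
from h import *
from scipy.optimize import least_squares
i=camera_info("wrist"); im=read_camera("wrist"); g=cv2.cvtColor(im,cv2.COLOR_RGB2GRAY)
# tray inside region: list dark/bright blobs along tray axis line at floor level
ax=np.array([.963,-.27,0]); ay=np.array([.27,.963,0])
for l in(-.015,-.005,.005,.015): print(l,[int(g[int(v),int(u)]) if 0<=u<640 and 0<=v<480 else -1 for u,v in [proj("wrist",np.array([.462,.001,.004])+k*ax+l*ay,i) for k in np.arange(-.055,.06,.01)]])
E
```

```text
p [0.4333 0.0439 0.132 ] lean 0.37 lean_az 42.0 az_y 74.49 x_elev -0.2 q [ 0.1   0.14 -0.4   1.02  0.    0.37]
[0.4157, 0.018, 0.05, 74.5] -> [ 0.0103 -0.0301  0.0818] -0.00012962536858357219
-0.015 [74, 83, 112, 110, 110, 109, 108, 108, 106, 106, 105, 105]
-0.005 [77, 79, 81, 79, 108, 108, 71, 47, 56, 100, 103, 105]
0.005 [77, 79, 80, 79, 71, 39, 42, 55, 57, 69, 35, 21]
0.015 [76, 79, 80, 78, 78, 41, 62, 74, 33, 30, 25, 24]
```

>>> drive_tool(motion=[0.01,-0.03,0.01,0,0.01,-0.03,0.035,0,0.01,-0.03,0.06,0,0.01,-0.03,0.078,0,0.01,-0.03,0.081,0])

```text
t: 35.05
tool_pos: [0.415, 0.0187, 0.0487]
tool_rot: [0.421, 3.113, 0.006]
force: [-0.3, -0.2, -0.2]
opening: -0.002
gripper_force: 0.0
```

>>> drive_tool(motion=[-0.01,0,0,0,-0.018,0,0,0,-0.025,0,0,0,-0.03,0,0,0,-0.035,0,0,0])

```text
t: 35.47
tool_pos: [0.4509, 0.0085, 0.0517]
tool_rot: [0.423, 3.108, 0.007]
force: [-0.8, -0.5, 0.2]
opening: -0.001
gripper_force: 0.0
```

>>> drive_tool(motion=[-0.005,0,0,0,-0.01,0,0,0,-0.016,0,0,0,-0.016,0,0,0,-0.016,0,0,0])

```text
t: 35.88
tool_pos: [0.4649, 0.0043, 0.0509]
tool_rot: [0.423, 3.109, 0.007]
force: [-0.2, -0.1, -0.5]
opening: 0.0
gripper_force: 0.0
```

>>> drive_tool(motion=[0,0,-0.03,0,0,0,-0.07,0,0,0,-0.1,0,0,0,-0.1,0], fingers=1)

```text
t: 36.22
tool_pos: [0.4668, 0.004, 0.1564]
tool_rot: [0.422, 3.102, 0.009]
force: [1.7, -0.4, -0.8]
opening: 0.566
gripper_force: 0.0
```

```bash
python3 to.py .462 .002 .10 74.5
python3 - <<'E'
from h import *
i=camera_info("wrist"); im=read_camera("wrist"); g=cv2.cvtColor(im,cv2.COLOR_RGB2GRAY); np.save("g.npy",g)
ax=np.array([.966,-.26,0]); ay=np.array([.26,.966,0])
def prof(z,ls,ks):
    for l in ls:
        print(z,l,[int(g[int(v),int(u)]) if 0<=u<640 and 0<=v<480 else -1 for u,v in [proj("wrist",np.array([.462,.002,z])+k*ax+l*ay,i) for k in ks]])
prof(.012,(-.02,-.012,-.004,.004,.012,.02),np.arange(-.06,.07,.01))
prof(.035,np.arange(-.04,.0401,.004),(-.045,-.03))
E
```

```text
p [0.4668 0.004  0.1564] lean 0.72 lean_az 18.8 az_y 74.52 x_elev -0.6 q [ 0.01  0.17 -0.3   1.09  0.    0.28]
[0.462, 0.002, 0.1, 74.5] -> [ 0.0047 -0.0036  0.0563] 0.0003135280732091697
0.012 -0.02 [67, 79, 78, 77, 78, 76, 94, 107, 105, 103, 104, 84, 53]
0.012 -0.012 [69, 75, 76, 77, 75, 76, 75, 76, 73, 95, 103, 74, 54]
0.012 -0.004 [69, 74, 75, 75, 73, 74, 72, 47, 46, 48, 50, 52, 54]
0.012 0.004 [68, 72, 77, 74, 74, 75, 40, 54, 52, 52, 55, 55, 55]
0.012 0.012 [68, 75, 75, 72, 76, 73, 48, 47, 50, 48, 49, 54, 47]
0.012 0.02 [58, 53, 55, 57, 59, 61, 66, 52, 59, 63, 68, 69, 69]
0.035 -0.04 [160, 163]
0.035 -0.036000000000000004 [109, 108]
0.035 -0.03200000000000001 [55, 54]
0.035 -0.02800000000000001 [78, 77]
0.035 -0.024000000000000014 [78, 77]
0.035 -0.020000000000000018 [78, 77]
0.035 -0.01600000000000002 [75, 75]
0.035 -0.012000000000000025 [77, 76]
0.035 -0.008000000000000028 [75, 74]
0.035 -0.004000000000000031 [75, 76]
0.035 -3.469446951953614e-17 [76, 75]
0.035 0.003999999999999962 [75, 74]
0.035 0.007999999999999959 [75, 74]
0.035 0.011999999999999955 [76, 73]
0.035 0.015999999999999952 [76, 74]
0.035 0.01999999999999995 [72, 73]
0.035 0.023999999999999945 [109, 113]
0.035 0.02799999999999995 [117, 116]
0.035 0.03199999999999994 [114, 118]
0.035 0.03599999999999993 [117, 120]
0.035 0.03999999999999993 [117, 122]
```

>>> drive_tool(motion=[0.002,-0.005,0.015,0,0.004,-0.01,0.045,0,0.004,-0.01,0.08,0,0.004,-0.01,0.115,0,0.004,-0.01,0.135,0])

```text
t: 36.68
tool_pos: [0.4553, -0.0041, 0.0123]
tool_rot: [-0.423, -3.112, -0.006]
force: [-1.1, -0.1, -0.3]
opening: 1.002
gripper_force: 0.0
```

>>> drive_tool(motion=[0,0,0.005,0,0,0,0.009,0,0,0,0.009,0])

```text
t: 36.93
tool_pos: [0.458, -0.004, 0.0067]
tool_rot: [0.423, 3.11, 0.007]
force: [0.1, 0.5, -0.1]
opening: 0.995
gripper_force: 0.0
```

```bash
python3 to.py .461 -.004 .010 74.5; python3 st.py|head -1
```

```text
p [ 0.458  -0.004   0.0067] lean 0.29 lean_az 52.1 az_y 74.52 x_elev -0.11 q [-0.01  0.32 -0.54  0.7   0.    0.26]
[0.461, -0.004, 0.01, 74.5] -> [-0.0029  0.0008 -0.0033] 0.00027448428207249917
t 36.93 q [-0.011  0.322 -0.545  0.701  0.004  0.259] p [ 0.458  -0.004   0.0067] op 0.995 F [ 0.1  0.5 -0.1] g 0.0
```

>>> drive_tool(motion=[-0.002,0,-0.002,0,-0.002,0,-0.002,0,-0.002,0,-0.002,0,-0.002,0,-0.002,0,-0.002,0,-0.002,0], fingers=-1)

```text
t: 37.35
tool_pos: [0.4618, -0.0048, 0.0107]
tool_rot: [0.423, 3.106, 0.007]
force: [-0.5, -0.6, 9.5]
opening: 0.687
gripper_force: 63.9
```

>>> drive_tool(motion=[0,0,0,0,0,0,0,0,0,0,0,0])

```text
t: 37.6
tool_pos: [0.4618, -0.0047, 0.0107]
tool_rot: [0.423, 3.106, 0.007]
force: [-0.8, -0.9, 9.1]
opening: 0.69
gripper_force: 63.9
```

>>> drive_tool(motion=[0,0,-0.005,0,0,0,-0.015,0,0,0,-0.032,0,0,0,-0.05,0,0,0,-0.068,0])

```text
t: 38.02
tool_pos: [0.4598, -0.0048, 0.0783]
tool_rot: [0.423, 3.109, 0.007]
force: [0.5, -0.3, -2.0]
opening: 0.69
gripper_force: 65.1
```

>>> drive_tool(motion=[0,0,-0.015,0,0,0,-0.026,0,0,0,-0.034,0,0,0,-0.038,0,0,0,-0.038,0])

```text
t: 38.43
tool_pos: [0.4603, -0.005, 0.1158]
tool_rot: [0.423, 3.108, 0.007]
force: [0.0, -0.0, -2.2]
opening: 0.688
gripper_force: 65.2
```

```bash
python3 st.py|head -1; python3 to.py .530 -.213 .115 101
```

```text
t 38.43 q [-0.014  0.197 -0.38   0.989  0.004  0.257] p [ 0.4603 -0.005   0.1158] op 0.688 F [ 0.  -0.  -2.2] g 65.2
p [ 0.4603 -0.005   0.1158] lean 0.39 lean_az 35.4 az_y 74.51 x_elev -0.25 q [-0.01  0.2  -0.38  0.99  0.    0.26]
[0.53, -0.213, 0.115, 101.0] -> [-0.1228 -0.1818  0.0004] -0.46231313082243675
```

>>> drive_tool(motion=[-0.0025,-0.0036,0,0,-0.0086,-0.0127,0,0,-0.018,-0.027,0,0,-0.031,-0.0455,0,0,-0.044,-0.0655,0,0])

```text
t: 38.85
tool_pos: [0.4848, -0.0811, 0.114]
tool_rot: [0.422, 3.111, 0.007]
force: [0.5, 0.2, -2.5]
opening: 0.691
gripper_force: 65.2
```

>>> drive_tool(motion=[-0.0135,-0.02,0,0,-0.027,-0.04,0,0,-0.04,-0.06,0,0,-0.052,-0.078,0,0,-0.062,-0.093,0,0])

```text
t: 39.27
tool_pos: [0.5196, -0.1886, 0.1134]
tool_rot: [0.425, 3.111, 0.007]
force: [0.0, 0.6, -2.2]
opening: 0.683
gripper_force: 65.2
```

>>> drive_tool(motion=[-0.008,-0.011,0,-0.07,-0.013,-0.018,0,-0.17,-0.015,-0.022,0,-0.28,-0.017,-0.023,0,-0.38,-0.017,-0.023,0,-0.46])

```text
t: 39.68
tool_pos: [0.5297, -0.2143, 0.1131]
tool_rot: [-0.304, 3.124, 0.006]
force: [0.2, -0.1, -3.1]
opening: 0.688
gripper_force: 65.3
```

```bash
python3 to.py .530 -.213 .055 101
python3 - <<'E'
from h import *
i=camera_info("wrist"); g=cv2.cvtColor(read_camera("wrist"),cv2.COLOR_RGB2GRAY)
a=np.radians(11.2); ax=np.array([np.cos(a),np.sin(a),0]); ay=np.array([-np.sin(a),np.cos(a),0])
def row(k,ls): return [int(g[int(v),int(u)]) if 0<=u<640 and 0<=v<480 else -1 for u,v in [proj("wrist",np.array([.53,-.213,.04])+k*ax+l*ay,i) for l in ls]]
L=np.arange(-.084,.0841,.004)
print(L.round(3).tolist())
for k in(-.055,-.045,-.03): print(k,row(k,L))
K=np.arange(-.1,.1,.005); print(K.round(3).tolist())
for l in(-.05,.05): print(l,[row(k,[l])[0] for k in K])
E
```

```text
p [ 0.5297 -0.2143  0.1131] lean 0.29 lean_az 58.1 az_y 101.11 x_elev -0.19 q [-0.39  0.38 -0.12  1.07  0.   -0.58]
[0.53, -0.213, 0.055, 101.0] -> [-0.0004  0.001   0.0581] 0.0019037086447750127
[-0.084, -0.08, -0.076, -0.072, -0.068, -0.064, -0.06, -0.056, -0.052, -0.048, -0.044, -0.04, -0.036, -0.032, -0.028, -0.024, -0.02, -0.016, -0.012, -0.008, -0.004, 0.0, 0.004, 0.008, 0.012, 0.016, 0.02, 0.024, 0.028, 0.032, 0.036, 0.04, 0.044, 0.048, 0.052, 0.056, 0.06, 0.064, 0.068, 0.072, 0.076, 0.08, 0.084]
-0.055 [201, 202, 202, 201, 201, 182, 181, 182, 134, 135, 136, 135, 135, 135, 133, 134, 131, 134, 135, 133, 133, 133, 133, 133, 133, 132, 133, 132, 132, 132, 134, 135, 135, 135, 134, 161, 175, 188, 191, 194, 196, 199, 199]
-0.045 [201, 203, 203, 200, 201, 179, 180, 180, 127, 121, 67, 64, 94, 92, 95, 92, 92, 91, 93, 91, 91, 91, 92, 90, 91, 91, 92, 89, 92, 90, 92, 63, 66, 81, 127, 172, 174, 188, 186, 181, 144, 148, 149]
-0.03 [200, 201, 202, 202, 200, 179, 178, 179, 125, 124, 65, 65, 127, 131, 128, 129, 129, 126, 127, 128, 127, 128, 126, 126, 127, 127, 125, 126, 125, 124, 125, 63, 65, 84, 124, 169, 176, 135, 137, 137, 139, 138, 145]
[-0.1, -0.095, -0.09, -0.085, -0.08, -0.075, -0.07, -0.065, -0.06, -0.055, -0.05, -0.045, -0.04, -0.035, -0.03, -0.025, -0.02, -0.015, -0.01, -0.005, 0.0, 0.005, 0.01, 0.015, 0.02, 0.025, 0.03, 0.035, 0.04, 0.045, 0.05, 0.055, 0.06, 0.065, 0.07, 0.075, 0.08, 0.085, 0.09, 0.095]
-0.05 [182, 170, 134, 136, 134, 134, 134, 131, 183, 136, 100, 129, 127, 129, 128, 128, 128, 128, 129, 127, 124, 125, 126, 125, 125, 123, 124, 122, 123, 122, 120, 120, 88, 83, 81, 81, 81, 81, 82, 80]
0.05 [196, 181, 131, 135, 134, 133, 132, 133, 177, 136, 93, 127, 128, 124, 127, 125, 126, 123, 126, 123, 126, 124, 126, 125, 126, 124, 121, 124, 124, 122, 122, 120, 83, 82, 84, 83, 83, 83, 82, 81]
```

>>> drive_tool(motion=[-0.001,0,0.008,0,-0.002,0,0.02,0,-0.003,0,0.034,0,-0.003,0,0.046,0,-0.003,0,0.054,0])

```text
t: 40.15
tool_pos: [0.5322, -0.2119, 0.0582]
tool_rot: [-0.293, 3.126, 0.007]
force: [-0.2, 0.2, -2.6]
opening: 0.687
gripper_force: 65.3
```

>>> drive_tool(motion=[0,0,0.002,0,0,0,0.004,0,0,0,0.005,0,0,0,0.005,0])

```text
t: 40.48
tool_pos: [0.5334, -0.2121, 0.0557]
tool_rot: [-0.296, 3.123, 0.005]
force: [-0.0, 0.0, -2.6]
opening: 0.688
gripper_force: 65.3
```

```bash
python3 st.py|head -1; python3 to.py .5325 -.215 .0507 101
```

```text
t 40.48 q [-0.381  0.43  -0.203  0.935  0.005 -0.57 ] p [ 0.5334 -0.2121  0.0557] op 0.688 F [-0.   0.  -2.6] g 65.3
p [ 0.5334 -0.2121  0.0557] lean 0.34 lean_az 38.4 az_y 100.84 x_elev -0.3 q [-0.38  0.43 -0.2   0.93  0.01 -0.57]
[0.5325, -0.215, 0.0507, 101.0] -> [ 0.0014 -0.0027  0.005 ] -0.002817015513006328
```

>>> drive_tool(motion=[0.001,-0.0027,0.002,0,0.001,-0.0027,0.004,0,0.001,-0.0027,0.0052,0,0.001,-0.0027,0.0052,0,0.001,-0.0027,0.0052,0])

```text
t: 40.9
tool_pos: [0.5328, -0.2151, 0.0508]
tool_rot: [-0.296, 3.122, 0.004]
force: [-1.1, 0.1, 4.2]
opening: 0.688
gripper_force: 66.1
```

```bash
python3 st.py|head -1
```

```text
t 40.9 q [-0.386  0.435 -0.209  0.924  0.005 -0.576] p [ 0.5328 -0.2151  0.0508] op 0.688 F [-1.1  0.1  4.2] g 66.1
```

>>> drive_tool(motion=[0,0,0,0,0,0,0,0,0,0,0,0,0,0,0,0,0,0,0,0], fingers=1)

```text
t: 41.32
tool_pos: [0.5327, -0.2147, 0.0501]
tool_rot: [-0.297, 3.123, 0.006]
force: [0.2, 0.8, 0.1]
opening: 0.997
gripper_force: 0.0
```

>>> drive_tool(motion=[0,0,-0.01,0,0,0,-0.03,0,0,0,-0.06,0,0,0,-0.1,0,0,0,-0.13,0])

```text
t: 41.73
tool_pos: [0.5322, -0.2153, 0.1834]
tool_rot: [-0.297, 3.122, 0.005]
force: [1.3, -0.2, 0.9]
opening: 1.005
gripper_force: 0.0
```

```bash
python3 st.py|head -1
python3 - <<'E'
from h import *
i=camera_info("wrist"); g=cv2.cvtColor(read_camera("wrist"),cv2.COLOR_RGB2GRAY)
a=np.radians(11.2); ax=np.array([np.cos(a),np.sin(a),0]); ay=np.array([-np.sin(a),np.cos(a),0])
def row(k,ls,z): return [int(g[int(v),int(u)]) if 0<=u<640 and 0<=v<480 else -1 for u,v in [proj("wrist",np.array([.5325,-.215,z])+k*ax+l*ay,i) for l in ls]]
L=np.arange(-.072,.0721,.006); print((L*1000).round().astype(int).tolist())
for k in(-.05,-.02,.01,.03): print(k,row(k,L,.06))
K=np.arange(-.08,.08,.008); print((K*1000).round().astype(int).tolist()); print([row(k,[0],.06)[0] for k in K])
E
```

```text
t 41.73 q [-0.387  0.338  0.005  1.234  0.005 -0.577] p [ 0.5322 -0.2153  0.1834] op 1.005 F [ 1.3 -0.2  0.9] g 0.0
[-72, -66, -60, -54, -48, -42, -36, -30, -24, -18, -12, -6, 0, 6, 12, 18, 24, 30, 36, 42, 48, 54, 60, 66, 72]
-0.05 [186, 188, 157, 169, 168, 168, 168, 119, 74, 122, 121, 123, 121, 123, 123, 122, 122, 90, 165, 166, 166, 166, 159, 172, 172]
-0.02 [187, 188, 158, 167, 165, 165, 164, 119, 75, 117, 119, 118, 117, 116, 115, 118, 117, 111, 162, 162, 161, 162, 144, 128, 127]
0.01 [184, 185, 159, 164, 164, 163, 163, 120, 75, 114, 114, 72, 84, 71, 112, 112, 113, 108, 164, 165, 120, 121, 113, 136, 136]
0.03 [184, 183, 158, 161, 161, 161, 160, 116, 79, 110, 110, 74, 83, 68, 110, 110, 109, 106, 147, 113, 115, 115, 111, 136, 138]
[-80, -72, -64, -56, -48, -40, -32, -24, -16, -8, 0, 8, 16, 24, 32, 40, 48, 56, 64, 72]
[110, 83, 119, 87, 121, 119, 119, 117, 115, 116, 62, 84, 84, 82, 81, 79, 62, 59, 55, 88]
```

```bash
python3 -c "
from cell import *
print(finish_job())"
```

```text
the job is handed in; nothing more can be done
None
```

The job is handed in at about 42 s of the 64 s allowed: one pin was tipped into the tray, the tube is back in its rest with the other two pins, and the tray with the pin stands centred on the scale's pan; the pin landed on end, so I laid it flat with the shut fingers before lifting the tray.

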